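Make up two hand-printing kits

ROBOT

A 6-joint arm with a two-finger parallel gripper is mounted at the origin on the work surface. World frame = base frame: x ahead of the robot, y to its left, z up, the work surface at z = 0. Lengths are in mm, angles in rad, forces in N, time in s.
With the tool pointing down it reaches from about 375 to 900 mm from the base axis. Payload 3.1 kg.
Tool frame: the origin (TCP) lies at the centre of the arm's flange, where the gripper is bolted on; the fingertips stand nose_length ahead of it and the grasp point (between the pads) lies 155 mm ahead of it (nose_length is the distance from the TCP to the fingertips, in mm); z points along the fingers, y is the line along which they close (so a half turn about z gives the same grasp; the last joint's range is limited). The gripper opens to 85 mm and grips with 20 to 120 N. Pads are 22 mm wide; open, the fingers measure 114 mm over their backs; the gripper's body (76 mm by 85 mm) begins 54 mm behind the grasp point. The pads swing forward as they close: fully open they stand 13 mm farther back than shut.
Start: joints at [-1.331, 0.527, 1.433, -0, 1.181, -0.178], TCP at [254.185, -570.954, 404.71] pointing down, gripper open.
Joint ranges: [-3.08, 3.08], [-0.75, 2.2], [0.22, 2.44], [-1.43, 4.57], [0, 2.65], [-2.85, 2.85]. Speed limits (rad/s): [2.79, 2.79, 3.14, 3.14, 3.14, 3.14].

INTERFACE

Orientations are given as a 3x3 rotation matrix whose columns are the frame's x, y, z axes.
In Python, from bench import * gives the robot as it stands.
- The arm moves only by the tool servo_tool, never from a script. Its argument "increments" is a list of rows, each an object of numbers: "dx", "dy", "dz": the shift along the tool's x, y, z in mm; "rx", "ry", "rz": the turn, a rotation vector about the tool's x, y, z in degrees; "claw": the gripper's target within -1 to 1 (fully open at 1, half-way at 0, shut at -1). A call has 1 to 20 rows; each row is the pose to reach, as a shift and turn from the pose commanded when the call began, along the tool's axes at that moment; what a row does not reach only later rows make up. A row lasts 1/12 s, in which the tool goes at most 41.7 mm and 7.16 degrees, less where a joint would pass 70% of its speed; a pose out of reach is approached as far as the arm can. A call with a gripper value outside its range is refused whole. The fingers move at their own pace and stop on an object; "grip_force" is the grip in N (left out, the last holds). Time passes only in rows, so rows that repeat a pose let the fingers close. It gives the time, the measured TCP pose, the force, the opening and the grip force at its end, in the units of the state.
- observe(): the state, without advancing time (a new reading comes with each control period).
- snapshot(name): name is "side" or "top"; returns a dict with "pixels" (480x640x3 uint8, blue, green, red), "fx", "fy", "cx", "cy" (pixels), "extrinsics" (4x4, takes a point from world to camera coordinates). Camera axes: x right, y up, looking along -z (the intrinsics and any distortion apply to the point x, -y, -z); pixel columns grow to the right and rows downward; lengths in mm; the calibration is good to about 2 mm. A picture is of the moment at which its call begins. There is no depth.
- hand_in(): hands the job in; it is judged then, once.
The state is a dict: "time": time; "joint_positions": joint angles; "qd": joint speeds; "tau": joint torques, N m; "tcp_pos": TCP position; "orientation": TCP orientation; "contact_force": force on the tool from outside, world axes, zero at the start; "wrist_torque": the same for the moment, N m; "gripper_width": finger opening in mm; "grip_force": force on a finger pad.
Only numpy, scipy, OpenCV 4.12 (cv2) and the standard library are available. Lean on these libraries where they do the work, as an engineer would, in place of code of your own. Each camera call takes 0.05 s, during which the arm holds its last target. There are 200 camera calls.

TASK

Make up two hand-printing kits: the red ink jar and the hand stamp with the green handle go in the white tray, the blue ink jar and the round rubbing pad in the black tray. In each tray stand the ink jar upright, centred on the cork disc, and set the tool upright and flat in the middle of the other compartment, setting everything down gently without dropping or knocking it over. Leave the yellow ink, the tape roll, the cup and the brush pot where they are.

Things in the scene. Friction and masses are not known exactly. Their poses are not given: they have to be found in the camera images.
- red_ink_mid (a point): red ink jar: an upright cylinder 46 mm in diameter, 70 mm tall, about 160 g, of red plastic with a red lid and a paper label round its lower half. This point is its centre, 35 mm above its underside; z is up.
- blue_ink_mid (a point): blue ink jar: an upright cylinder 46 mm in diameter, 70 mm tall, about 160 g, of blue plastic with a blue lid and a paper label round its lower half. This point is its centre, 35 mm above its underside; z is up.
- yellow_ink_mid (a point): yellow ink jar, not wanted in either kit: an upright cylinder 46 mm in diameter, 70 mm tall, about 160 g, of yellow plastic with a yellow lid and a paper label round its lower half. This point is its centre, 35 mm above its underside; z is up.
- stamp_mid (a point): hand stamp, about 110 g: a square wooden block 50 x 50 mm, 16 mm high, with a round upright green-painted wooden handle, 24 mm in diameter, from the block up to 80 mm over its underside. This point is its centre, 40 mm above its underside, on the handle's axis; z is up, x and y along the block's sides.
- pad_mid (a point): rubbing pad for hand printing, about 130 g: a flat black disc with a steel rim, 64 mm in diameter and 8 mm thick, with an upright pale wooden grip on top: a bar 48 mm long (along its x), 20 mm wide (along its y), from 8 mm to 56 mm over its underside. This point is its centre, 28 mm above its underside; z is up. Take the bar across its y, a little above this point, so that the fingertips clear the disc.
- white_tray: white tray, fixed to the bench, 93 mm (its x) by 182 mm (its y), floor 3 mm thick, walls 4 mm thick and 15 mm high over all. A 4 mm divider across its middle leaves two square compartments, 85 mm inside, centred at y = +44.5 mm (the one with a brown cork disc 58 mm across on its floor, level with the floor, the ink's place) and y = -44.5 mm (plain floor, the tool's place), both at x = 0. Origin: centre of its underside, on the bench.
- black_tray: black tray, fixed to the bench, 93 mm (its x) by 182 mm (its y), floor 3 mm thick, walls 4 mm thick and 15 mm high over all. A 4 mm divider across its middle leaves two square compartments, 85 mm inside, centred at y = +44.5 mm (the one with a brown cork disc 58 mm across on its floor, level with the floor, the ink's place) and y = -44.5 mm (plain floor, the tool's place), both at x = 0. Origin: centre of its underside, on the bench.
- tape_mid (a point): roll of pale tape lying flat, 84 mm across, 24 mm high, not wanted; this point is its centre, 12 mm above the bench.
- cup_mid (a point): white espresso cup with a handle, bystander, 64 mm across, 55 mm high; this point is its centre.
- brush_pot_mid (a point): dark pot with brushes and pens, bystander, 68 mm across, the pot 85 mm and the brushes about 145 mm high; this point is the pot's centre, 42.5 mm above the bench.
There are look-alikes about, which are no part of the job. Several things have the shape of the white_tray; the one meant has the colours described above.

How it is judged:
By the outcome, as a careful person would: the job done as asked, in the order asked, and still so for the second after the job is handed in, with the robot touching nothing.
It also fails if it takes over 115 s, if anything falls off the work surface, if the arm or the gripper's body presses on something with over 40 N, if the wrist force passes 120 N, or if a joint passes its speed limit or range.

## Working session

There is one attempt and no reset: what is moved stays moved. The work goes in short steps, Python scripts to look and compute and a tool call to move; the robot and the scene stay as the last step left them, time stands still between calls to the robot, and variables do not carry over. Pictures are saved under pics/ and viewed, at most 14 in all, crops included, and the job is handed in when it is done.

Besides the shell and the picture viewer there is one more tool, called after "Call:" in YAML: its name, and indented under it one key for each argument. servo_tool: Moves the arm, as the interface text tells. Its arguments: {"type":"object","properties":{"increments":{"type":"array"},"grip_force":{"type":"number"}},"required":["increments"]}

```bash
mkdir -p pics; cat > h.py <<'E'
from bench import *
import numpy as np, cv2
def ray(s,u,v):
    E=np.array(s["extrinsics"],float);R,t=E[:3,:3],E[:3,3]
    d=R.T@np.array([(u-s["cx"])/s["fx"],-(v-s["cy"])/s["fy"],-1.]);return -R.T@t,d
def onz(s,u,v,z):
    o,d=ray(s,u,v);return o+d*(z-o[2])/d[2]
def proj(s,p):
    E=np.array(s["extrinsics"],float);c=E[:3,:3]@np.array(p,float)+E[:3,3]
    return s["cx"]-s["fx"]*c[0]/c[2], s["cy"]+s["fy"]*c[1]/c[2]
E
python3 - <<'E'
from h import *
for n in("top","side"):
    s=snapshot(n);cv2.imwrite(f"pics/{n}0.png",s["pixels"]);print(n,{k:s[k] for k in s if k!="pixels"})
    print(onz(s,320,240,0),ray(s,320,240)[0])
o=observe();print(o)
E
```

```text
top {'fx': 610.9002711246162, 'fy': 610.9002711246162, 'cx': 316.05973723380464, 'cy': 241.43947830189722, 'extrinsics': array([[-1.69965992e-02, -9.99855544e-01, -8.60414213e-05,
         2.95464572e+01],
       [ 9.83191695e-01, -1.67289748e-02,  1.81808230e-01,
        -4.80444616e+02],
       [-1.81783406e-01,  3.00552640e-03,  9.83334002e-01,
        -1.60236775e+03],
       [ 0.00000000e+00,  0.00000000e+00,  0.00000000e+00,
         1.00000000e+00]])}
[492.88756814  10.25766313   0.        ] [ 181.58747873   26.32080177 1663.01402148]
side {'fx': 465.34190226241157, 'fy': 465.34190226241157, 'cx': 314.6109153441206, 'cy': 235.2195774760024, 'extrinsics': array([[-8.42092015e-01, -5.39332324e-01,  1.29672408e-03,
         4.12522726e+02],
       [ 2.80216498e-01, -4.35462032e-01,  8.55483216e-01,
        -1.66331920e+02],
       [-4.60825077e-01,  7.20758949e-01,  5.17828915e-01,
        -9.21416367e+02],
       [ 0.00000000e+00,  0.00000000e+00,  0.00000000e+00,
         1.00000000e+00]])}
[496.12468011 -34.98864548   0.        ] [-30.62072628 814.17469709 618.89527505]
{'time': 0.1, 'joint_positions': array([-1.33053777e+00,  5.28390314e-01,  1.43376458e+00, -1.27741402e-05,
        1.18138197e+00, -1.78504809e-01]), 'qd': array([ 0.00054908, -0.00247199, -0.00280082, -0.00258737,  0.00043371,
        0.00054424]), 'tau': array([-3.19200226e-04, -4.43305564e+01, -1.78585982e+01, -1.21992789e-04,
        3.84231811e-03, -1.76289933e-05]), 'tcp_pos': array([ 254.09431616, -570.68771138,  403.82367041]), 'orientation': array([[ 9.13590594e-01,  4.06634974e-01, -4.74110552e-04],
       [ 4.06635113e-01, -9.13588709e-01,  1.88555396e-03],
       [ 3.33590140e-04, -1.91541436e-03, -9.99998110e-01]]), 'contact_force': array([-0.39789656, -0.67951972,  0.24625386]), 'wrist_torque': array([-0.00571961,  0.00587579,  0.0244307 ]), 'grip_force': 0.0, 'gripper_width': 85.50814997453278}
```

View pics/top0.png

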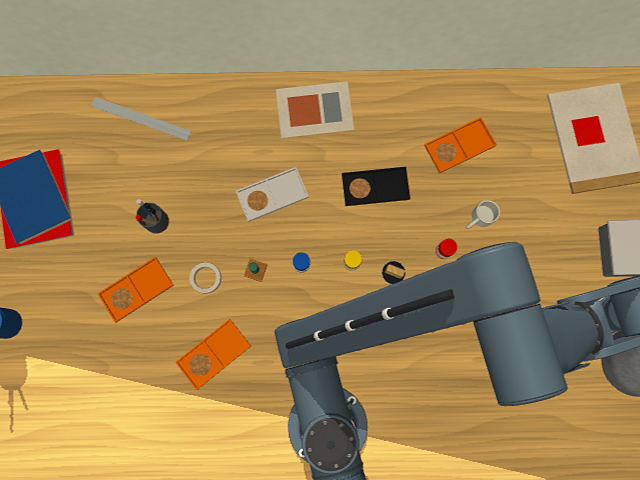

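View pics/side0.png

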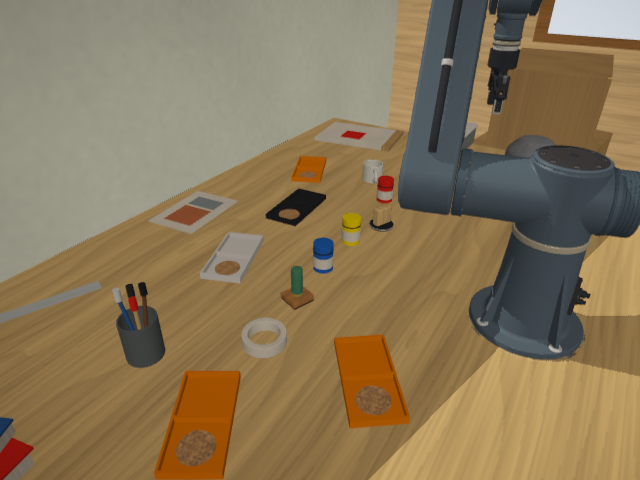

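The top view shows three kinds of tray: white at (272,194) with its cork at (257,201), black at (376,186) with its cork at (360,188), and orange ones at (135,290), (213,355) and (460,146). Only the first two match the colours described.

The jars are red at (447,248), blue at (301,262) and yellow at (353,260). The stamp is at (256,270), the pad at (394,272), the tape at (205,278) and the cup at (486,212). The red squares are flat prints or books, not jars.

Next I measure and check with one enlarged crop.

```bash
cat > m.py <<'E'
from h import *
def blobs(s,lo,hi,box,minA=15):
    u0,v0,u1,v1=box;hsv=cv2.cvtColor(s["pixels"],cv2.COLOR_BGR2HSV)
    if lo[0]<0: m=cv2.inRange(hsv,(0,)+lo[1:],hi)|cv2.inRange(hsv,(180+lo[0],)+lo[1:],(180,)+hi[1:])
    else: m=cv2.inRange(hsv,lo,hi)
    k=np.zeros_like(m);k[v0:v1,u0:u1]=m[v0:v1,u0:u1]
    cs,_=cv2.findContours(k,cv2.RETR_EXTERNAL,cv2.CHAIN_APPROX_NONE)
    return sorted([c for c in cs if cv2.contourArea(c)>minA],key=cv2.contourArea,reverse=True)
def rect(s,c,z):
    P=np.array([onz(s,u,v,z)[:2] for u,v in c.reshape(-1,2)],np.float32)
    return cv2.minAreaRect(P),cv2.minEnclosingCircle(P)
E
python3 - <<'E'
from m import *
t=snapshot("top");s=snapshot("side");f=lambda x:np.round(x,1).tolist()
T={"red":((-10,120,60),(10,255,255),(430,232,460,262),70),"blue":((100,120,60),(130,255,255),(285,248,320,275),70),"yel":((22,150,120),(34,255,255),(340,245,368,275),70),
"green":((55,60,20),(100,255,255),(240,255,272,285),80),"block":((5,90,30),(22,255,175),(240,255,272,285),16),"bar":((10,40,120),(30,200,255),(380,260,408,284),56),"padall":((0,0,0),(180,255,70),(378,256,412,288),8),
"wtray":((0,0,120),(180,40,255),(228,160,315,226),15),"btray":((0,0,0),(180,255,70),(335,160,418,212),15),
"wcork":((5,70,40),(22,255,200),(245,190,270,213),3),"bcork":((5,70,40),(22,255,200),(347,176,373,201),3)}
for k,(lo,hi,b,z) in T.items():
    for c in blobs(t,lo,hi,b)[:2]:
        r,e=rect(t,c,z);M=cv2.boundingRect(c);print(k,M,"c",f(r[0]),"size",f(r[1]),"ang",round(r[2],1),"circ",f(e[0]),round(e[1],1))
a=cv2.resize(t["pixels"][155:295,235:505],None,fx=2.9,fy=2.9,interpolation=cv2.INTER_CUBIC)
cv2.imwrite("pics/crop1.png",a)
S={"red":((-10,120,60),(10,255,255),(370,170,400,210)),"blue":((100,120,60),(130,255,255),(305,230,340,280)),"green":((55,60,20),(100,255,255),(285,260,310,300))}
for k,(lo,hi,b) in S.items():
    c=blobs(s,lo,hi,b)[0];print("side",k,cv2.boundingRect(c))
E
```

```text
red (438, 238, 20, 19) c [454.7, -325.1] size [43.7, 51.0] ang 25.4 circ [454.1, -325.3] 26.4
blue (293, 253, 17, 18) c [423.0, 62.1] size [42.2, 45.3] ang 89.0 circ [423.9, 63.1] 23.8
yel (344, 250, 18, 19) c [428.7, -73.9] size [44.9, 45.3] ang 43.5 circ [427.1, -73.4] 24.5
green (249, 263, 10, 11) c [407.2, 185.9] size [28.5, 19.8] ang 26.3 circ [406.5, 187.5] 14.3
block (240, 256, 32, 26) c [413.7, 189.1] size [85.2, 66.6] ang 86.4 circ [423.4, 189.1] 48.0
bar (380, 260, 28, 24) c [394.2, -182.6] size [73.0, 61.4] ang 89.0 circ [394.2, -182.6] 47.7
padall (382, 261, 23, 23) c [398.6, -187.9] size [59.4, 58.8] ang 43.3 circ [398.6, -187.8] 31.0
wtray (237, 168, 71, 53) c [623.8, 142.4] size [92.6, 177.5] ang 21.7 circ [623.2, 142.5] 98.6
btray (342, 167, 68, 39) c [641.2, -147.0] size [94.9, 180.7] ang 4.9 circ [642.2, -147.0] 99.7
wcork (247, 191, 21, 20) c [607.8, 184.5] size [56.1, 54.7] ang 89.0 circ [608.8, 184.2] 29.0
bcork (349, 178, 22, 21) c [639.1, -103.4] size [59.0, 58.2] ang 88.5 circ [639.4, -103.3] 30.9
side red (377, 175, 17, 17)
side blue (314, 238, 19, 22)
side green (291, 266, 11, 28)
```

View pics/crop1.png

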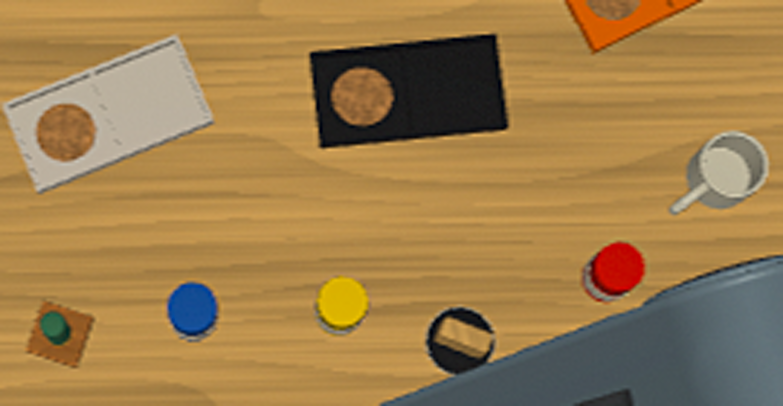

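The crop confirms the white tray (cork on the left) and the black tray (cork on the left). It also shows the red jar at (448,248), with the cup handle pointing towards it, the blue jar at (301,262), the stamp and the pad. I'll hover over the red jar with the jaws turned away from the cup handle.

Call:
servo_tool:
  increments:
    - {"dx": 142, "dy": -70, "dz": 0, "rz": -30, "claw": 1}
    - {"dx": 284, "dy": -139, "dz": 50, "rz": -104}
    - {"dx": 284, "dy": -139, "dz": 104, "rz": -104}
    - {"dx": 284, "dy": -139, "dz": 104, "rz": -104}
    - {"dx": 284, "dy": -139, "dz": 104, "rz": -104}
    - {"dx": 284, "dy": -139, "dz": 104, "rz": -104}
    - {"dx": 284, "dy": -139, "dz": 104, "rz": -104}
    - {"dx": 284, "dy": -139, "dz": 104, "rz": -104}
    - {"dx": 284, "dy": -139, "dz": 104, "rz": -104}
    - {"dx": 284, "dy": -139, "dz": 104, "rz": -104}
    - {"dx": 284, "dy": -139, "dz": 104, "rz": -104}
    - {"dx": 284, "dy": -139, "dz": 104, "rz": -104}
    - {"dx": 284, "dy": -139, "dz": 104, "rz": -104}
    - {"dx": 284, "dy": -139, "dz": 104, "rz": -104}
    - {"dx": 284, "dy": -139, "dz": 104, "rz": -104}
    - {"dx": 284, "dy": -139, "dz": 104, "rz": -104}
    - {"dx": 284, "dy": -139, "dz": 104, "rz": -104}
    - {"dx": 284, "dy": -139, "dz": 104, "rz": -104}

```text
invalid input
```

```bash
cat >> m.py <<'E'
def go(x,y,z,a):
    "increments to TCP world x,y,z and tool-x angle a (deg), tool down"
    from scipy.spatial.transform import Rotation as Ro
    o=observe();R=np.array(o["orientation"]);a=np.radians(a);c,s_=np.cos(a),np.sin(a)
    G=np.array([[c,s_,0],[s_,-c,0],[0,0,-1.]])
    print("at",np.round(o["tcp_pos"],1),"d",np.round(R.T@(np.array([x,y,z])-o["tcp_pos"]),1),"r",np.round(Ro.from_matrix(R.T@G).as_rotvec(degrees=True),1),
      "t",round(o["time"],1),"w",round(o["gripper_width"],1),"gf",round(o["grip_force"],1),"F",np.round(o["contact_force"],1))
E
python3 - <<'E'
from m import *
t=snapshot("top");s=snapshot("side")
for n,p in(("red",(456.5,-327.7)),("blue",(424.5,63)),("stamp",(407,187))):
    print(n,"top",np.round(proj(t,(*p,70)),1),"side z70,z0",np.round(proj(s,(*p,70)),1),np.round(proj(s,(*p,0)),1))
# stamp block, pad bar on z planes (table removed by local discs)
for nm,(u,v,r),lo,hi,z in(("block",(256,270,13),(5,60,30),(20,255,150),16),("bar",(394,271,10),(8,30,110),(30,220,255),56)):
    m=cv2.inRange(cv2.cvtColor(t["pixels"],cv2.COLOR_BGR2HSV),lo,hi);k=np.zeros_like(m);cv2.circle(k,(u,v),r,255,-1)
    c=max(cv2.findContours(m&k,0,1)[0],key=cv2.contourArea);q=rect(t,c,z)[0];print(nm,np.round(q[0],1),np.round(q[1],1),round(q[2],1))
a=[cv2.resize(t["pixels"][v-20:v+20,u-20:u+20],(380,380),interpolation=cv2.INTER_CUBIC) for u,v in((256,270),(394,271))]
cv2.imwrite("pics/crop2.png",np.hstack(a))
go(456.5,-328,197,128)
E
```

```text
red top [448.  246.5] side z70,z0 [386.2 177.9] [384.3 199.7]
blue top [300.6 260.9] side z70,z0 [324.1 241.9] [323.8 267.7]
stamp top [253.6 268.3] side z70,z0 [299.2 271.8] [299.8 299.1]
block [410.3 187.6] [52.  51.7] 71.5
bar [ 395.2 -185.9] [47.8 25. ] 66.9
at [ 254.2 -570.9  404.4] d [ 283.6 -139.4  207.5] r [  -0.   -0. -104.] t 0.3 w 85.8 gf 0.0 F [-0.6 -0.   0.2]
```

View pics/crop2.png

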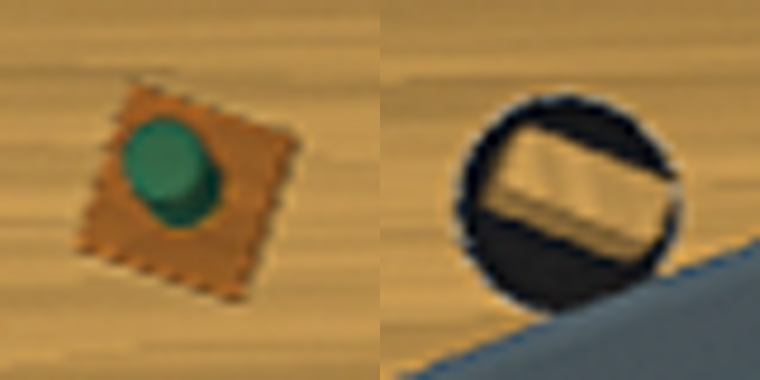

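The block measures 52×52 at 71.5°, centred at (410,188). The bar measures 48 mm along about 69°. Both match the description. The move call was rejected, so I'm resending it with full rows.

Call:
servo_tool:
  increments:
    - {"dx": 142, "dy": -70, "dz": 0, "rx": 0, "ry": 0, "rz": -30, "claw": 1}
    - {"dx": 284, "dy": -139, "dz": 104, "rx": 0, "ry": 0, "rz": -104, "claw": 1}
    - {"dx": 284, "dy": -139, "dz": 104, "rx": 0, "ry": 0, "rz": -104, "claw": 1}
    - {"dx": 284, "dy": -139, "dz": 104, "rx": 0, "ry": 0, "rz": -104, "claw": 1}
    - {"dx": 284, "dy": -139, "dz": 104, "rx": 0, "ry": 0, "rz": -104, "claw": 1}
    - {"dx": 284, "dy": -139, "dz": 104, "rx": 0, "ry": 0, "rz": -104, "claw": 1}
    - {"dx": 284, "dy": -139, "dz": 104, "rx": 0, "ry": 0, "rz": -104, "claw": 1}
    - {"dx": 284, "dy": -139, "dz": 104, "rx": 0, "ry": 0, "rz": -104, "claw": 1}
    - {"dx": 284, "dy": -139, "dz": 104, "rx": 0, "ry": 0, "rz": -104, "claw": 1}
    - {"dx": 284, "dy": -139, "dz": 104, "rx": 0, "ry": 0, "rz": -104, "claw": 1}
    - {"dx": 284, "dy": -139, "dz": 104, "rx": 0, "ry": 0, "rz": -104, "claw": 1}
    - {"dx": 284, "dy": -139, "dz": 104, "rx": 0, "ry": 0, "rz": -104, "claw": 1}
    - {"dx": 284, "dy": -139, "dz": 104, "rx": 0, "ry": 0, "rz": -104, "claw": 1}
    - {"dx": 284, "dy": -139, "dz": 104, "rx": 0, "ry": 0, "rz": -104, "claw": 1}
    - {"dx": 284, "dy": -139, "dz": 104, "rx": 0, "ry": 0, "rz": -104, "claw": 1}
    - {"dx": 284, "dy": -139, "dz": 104, "rx": 0, "ry": 0, "rz": -104, "claw": 1}
    - {"dx": 284, "dy": -139, "dz": 104, "rx": 0, "ry": 0, "rz": -104, "claw": 1}
    - {"dx": 284, "dy": -139, "dz": 104, "rx": 0, "ry": 0, "rz": -104, "claw": 1}

```text
time: 1.8
tcp_pos: [457.1, -328.5, 300.7]
orientation: [[-0.614, 0.789, 0.0], [0.789, 0.614, -0.0], [-0.0, 0.0, -1.0]]
contact_force: [0.6, 0.0, 0.1]
gripper_width: 85.6
grip_force: 0.0
```

```bash
python3 -c "
from m import *
go(455,-327.5,197,128)"
```

```text
at [ 457.1 -328.5  300.7] d [  2.1  -1.1 103.7] r [ 0.   0.  -0.1] t 1.8 w 85.6 gf 0.0 F [0.6 0.  0.1]
```

Call:
servo_tool:
  increments:
    - {"dx": 2, "dy": -1, "dz": 25, "rx": 0, "ry": 0, "rz": 0, "claw": 1}
    - {"dx": 2, "dy": -1, "dz": 50, "rx": 0, "ry": 0, "rz": 0, "claw": 1}
    - {"dx": 2, "dy": -1, "dz": 75, "rx": 0, "ry": 0, "rz": 0, "claw": 1}
    - {"dx": 2, "dy": -1, "dz": 95, "rx": 0, "ry": 0, "rz": 0, "claw": 1}
    - {"dx": 2, "dy": -1, "dz": 104, "rx": 0, "ry": 0, "rz": 0, "claw": 1}
    - {"dx": 2, "dy": -1, "dz": 104, "rx": 0, "ry": 0, "rz": 0, "claw": 1}
    - {"dx": 2, "dy": -1, "dz": 104, "rx": 0, "ry": 0, "rz": 0, "claw": -1}
    - {"dx": 2, "dy": -1, "dz": 104, "rx": 0, "ry": 0, "rz": 0, "claw": -1}
    - {"dx": 2, "dy": -1, "dz": 104, "rx": 0, "ry": 0, "rz": 0, "claw": -1}
    - {"dx": 2, "dy": -1, "dz": 104, "rx": 0, "ry": 0, "rz": 0, "claw": -1}
    - {"dx": 2, "dy": -1, "dz": 104, "rx": 0, "ry": 0, "rz": 0, "claw": -1}
    - {"dx": 2, "dy": -1, "dz": 104, "rx": 0, "ry": 0, "rz": 0, "claw": -1}
    - {"dx": 2, "dy": -1, "dz": 104, "rx": 0, "ry": 0, "rz": 0, "claw": -1}
    - {"dx": 2, "dy": -1, "dz": 104, "rx": 0, "ry": 0, "rz": 0, "claw": -1}
    - {"dx": 2, "dy": -1, "dz": 104, "rx": 0, "ry": 0, "rz": 0, "claw": -1}
    - {"dx": 2, "dy": -1, "dz": 104, "rx": 0, "ry": 0, "rz": 0, "claw": -1}
  grip_force: 40

```text
time: 3.13
tcp_pos: [455.7, -327.9, 198.3]
orientation: [[-0.615, 0.788, 0.002], [0.788, 0.615, -0.002], [-0.003, 0.0, -1.0]]
contact_force: [0.4, 1.0, 7.3]
gripper_width: 44.9
grip_force: 41.2
```

```bash
python3 -c "
from m import *
o=observe();s=snapshot('side');cv2.imwrite('pics/side1.png',cv2.resize(s['pixels'][110:250,300:480],None,fx=4,fy=4))
go(455,-327.5,310,128);go(607.6,184,310,111.5)"
```

```text
at [ 455.7 -327.8  198.3] d [   0.3   -0.3 -111.7] r [ 0.   0.2 -0. ] t 3.2 w 45.0 gf 41.2 F [0.9 1.2 6.6]
at [ 455.7 -327.8  198.3] d [ 309.5  434.8 -112.5] r [ 0.1  0.2 16.5] t 3.2 w 45.0 gf 41.2 F [0.9 1.2 6.6]
```

View pics/side1.png

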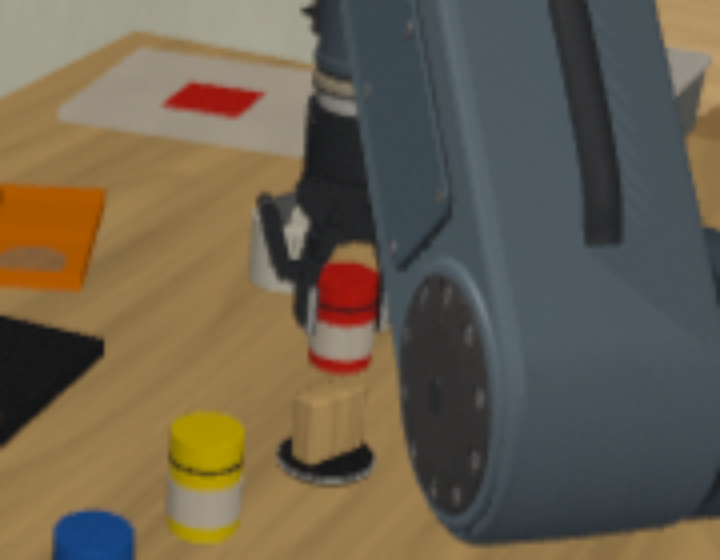

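The side view shows the red jar upright between the fingers at about crop (345,320). Lifting it and carrying it to the white tray's cork.

Call:
servo_tool:
  increments:
    - {"dx": 0, "dy": 0, "dz": -12, "rx": 0, "ry": 0, "rz": 0, "claw": -1}
    - {"dx": 0, "dy": 0, "dz": -35, "rx": 0, "ry": 0, "rz": 0, "claw": -1}
    - {"dx": 0, "dy": 0, "dz": -65, "rx": 0, "ry": 0, "rz": 0, "claw": -1}
    - {"dx": 6, "dy": 8, "dz": -95, "rx": 0, "ry": 0, "rz": 0, "claw": -1}
    - {"dx": 17, "dy": 24, "dz": -108, "rx": 0, "ry": 0, "rz": 1, "claw": -1}
    - {"dx": 33, "dy": 46, "dz": -112, "rx": 0, "ry": 0, "rz": 3, "claw": -1}
    - {"dx": 53, "dy": 74, "dz": -112, "rx": 0, "ry": 0, "rz": 4, "claw": -1}
    - {"dx": 75, "dy": 105, "dz": -112, "rx": 0, "ry": 0, "rz": 5, "claw": -1}
    - {"dx": 97, "dy": 136, "dz": -112, "rx": 0, "ry": 0, "rz": 6, "claw": -1}
    - {"dx": 119, "dy": 167, "dz": -112, "rx": 0, "ry": 0, "rz": 7, "claw": -1}
    - {"dx": 141, "dy": 198, "dz": -112, "rx": 0, "ry": 0, "rz": 8, "claw": -1}
    - {"dx": 163, "dy": 229, "dz": -112, "rx": 0, "ry": 0, "rz": 9, "claw": -1}
    - {"dx": 185, "dy": 260, "dz": -112, "rx": 0, "ry": 0, "rz": 10, "claw": -1}
    - {"dx": 207, "dy": 291, "dz": -112, "rx": 0, "ry": 0, "rz": 12, "claw": -1}
    - {"dx": 229, "dy": 322, "dz": -112, "rx": 0, "ry": 0, "rz": 13, "claw": -1}
    - {"dx": 251, "dy": 353, "dz": -112, "rx": 0, "ry": 0, "rz": 14, "claw": -1}
    - {"dx": 273, "dy": 384, "dz": -112, "rx": 0, "ry": 0, "rz": 15, "claw": -1}
    - {"dx": 291, "dy": 409, "dz": -112, "rx": 0, "ry": 0, "rz": 16, "claw": -1}
    - {"dx": 303, "dy": 426, "dz": -112, "rx": 0, "ry": 0, "rz": 16.5, "claw": -1}
    - {"dx": 309.5, "dy": 435, "dz": -112, "rx": 0, "ry": 0, "rz": 16.5, "claw": -1}

```text
time: 4.85
tcp_pos: [607.2, 187.1, 309.1]
orientation: [[-0.369, 0.929, 0.0], [0.929, 0.369, 0.001], [0.0, 0.001, -1.0]]
contact_force: [-0.0, 0.1, -2.3]
gripper_width: 45.0
grip_force: 41.4
```

```bash
python3 - <<'E'
from m import *
go(607.6,184,225,111.5)
t=snapshot("top");s=snapshot("side")
u,v=proj(t,(607.6,184,140));us,vs=proj(s,(607.6,184,140));print(u,v,us,vs)
f=lambda p,u,v,r:cv2.resize(p[max(0,int(v)-r):int(v)+r,int(u)-r:int(u)+r],(390,390),interpolation=cv2.INTER_CUBIC)
cv2.imwrite("pics/a.png",np.hstack([f(t["pixels"],u,v,50),f(s["pixels"],us,vs,65)]))
b=blobs(s,(-10,120,60),(10,255,255),(int(us)-40,int(vs)-50,int(us)+40,int(vs)+60))
for c in b[:3]: print(cv2.boundingRect(c),[np.round(proj(s,(607.6,184,z)),1).tolist() for z in(115,150,185)])
E
```

```text
at [607.2 187.1 309.1] d [-3.  -0.8 84.1] r [ 0.  -0.   0.2] t 4.8 w 45.0 gf 41.4 F [-0.   0.1 -2.3]
252.13511614567548 187.38814429083178 222.04305242654465 214.86917204800415
(209, 194, 20, 24) [[223.2, 225.0], [221.6, 210.7], [219.9, 196.0]]
(182, 205, 23, 20) [[223.2, 225.0], [221.6, 210.7], [219.9, 196.0]]
(212, 225, 22, 8) [[223.2, 225.0], [221.6, 210.7], [219.9, 196.0]]
```

View pics/a.png

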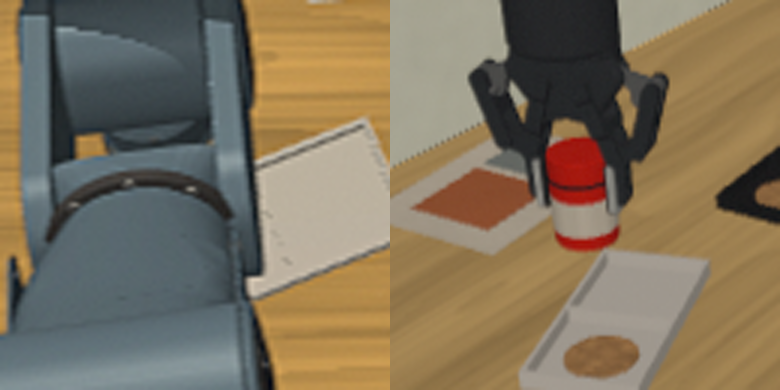

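The jar is upright at pixel (223,233) in the side view, under 1 px from the prediction. Lowering it.

Call:
servo_tool:
  increments:
    - {"dx": -3, "dy": -1, "dz": 10, "rx": 0, "ry": 0, "rz": 0, "claw": -1}
    - {"dx": -3, "dy": -1, "dz": 30, "rx": 0, "ry": 0, "rz": 0, "claw": -1}
    - {"dx": -3, "dy": -1, "dz": 52, "rx": 0, "ry": 0, "rz": 0, "claw": -1}
    - {"dx": -3, "dy": -1, "dz": 74, "rx": 0, "ry": 0, "rz": 0, "claw": -1}
    - {"dx": -3, "dy": -1, "dz": 90, "rx": 0, "ry": 0, "rz": 0, "claw": -1}
    - {"dx": -3, "dy": -1, "dz": 98, "rx": 0, "ry": 0, "rz": 0, "claw": -1}
    - {"dx": -3, "dy": -1, "dz": 102, "rx": 0, "ry": 0, "rz": 0, "claw": -1}
    - {"dx": -3, "dy": -1, "dz": 104, "rx": 0, "ry": 0, "rz": 0, "claw": -1}
    - {"dx": -3, "dy": -1, "dz": 105.5, "rx": 0, "ry": 0, "rz": 0, "claw": -1}
    - {"dx": -3, "dy": -1, "dz": 106.5, "rx": 0, "ry": 0, "rz": 0, "claw": -1}
    - {"dx": -3, "dy": -1, "dz": 106.5, "rx": 0, "ry": 0, "rz": 0, "claw": -1}
    - {"dx": -3, "dy": -1, "dz": 106.5, "rx": 0, "ry": 0, "rz": 0, "claw": -1}

```text
time: 5.95
tcp_pos: [607.8, 181.1, 203.1]
orientation: [[-0.367, 0.93, 0.002], [0.93, 0.367, 0.0], [-0.0, 0.001, -1.0]]
contact_force: [-0.0, 0.9, -2.5]
gripper_width: 44.9
grip_force: 41.4
```

```bash
python3 -c "
from m import *
go(607.6,184,201.3,111.5)"
```

```text
at [607.8 181.1 203.1] d [2.7 0.9 1.8] r [0.1 0.  0. ] t 6.0 w 44.9 gf 41.4 F [-0.   0.9 -2.5]
```

Call:
servo_tool:
  increments:
    - {"dx": 2.7, "dy": 1, "dz": 0, "rx": 0, "ry": 0, "rz": 0, "claw": -1}
    - {"dx": 2.7, "dy": 1, "dz": 0, "rx": 0, "ry": 0, "rz": 0, "claw": -1}
    - {"dx": 2.7, "dy": 1, "dz": 0.7, "rx": 0, "ry": 0, "rz": 0, "claw": -1}
    - {"dx": 2.7, "dy": 1, "dz": 1.4, "rx": 0, "ry": 0, "rz": 0, "claw": -1}
    - {"dx": 2.7, "dy": 1, "dz": 1.8, "rx": 0, "ry": 0, "rz": 0, "claw": -1}
    - {"dx": 2.7, "dy": 1, "dz": 1.8, "rx": 0, "ry": 0, "rz": 0, "claw": -1}
    - {"dx": 2.7, "dy": 1, "dz": 1.8, "rx": 0, "ry": 0, "rz": 0, "claw": -1}

```text
time: 6.53
tcp_pos: [607.5, 184.2, 201.3]
orientation: [[-0.367, 0.93, 0.001], [0.93, 0.367, 0.0], [0.0, 0.001, -1.0]]
contact_force: [-1.7, 0.1, 5.5]
gripper_width: 45.2
grip_force: 42.0
```

```bash
python3 -c "
from m import *
go(607.6,184,201.3,111.5)"
```

```text
at [607.5 184.2 201.3] d [-0.2 -0.   0. ] r [ 0. -0.  0.] t 6.5 w 45.2 gf 42.0 F [-1.7  0.1  5.5]
```

Call:
servo_tool:
  increments:
    - {"dx": 0, "dy": 0, "dz": 0, "rx": 0, "ry": 0, "rz": 0, "claw": 0.45}
    - {"dx": 0, "dy": 0, "dz": 0, "rx": 0, "ry": 0, "rz": 0, "claw": 0.45}
    - {"dx": 0, "dy": 0, "dz": 0, "rx": 0, "ry": 0, "rz": 0, "claw": 0.45}
    - {"dx": 0, "dy": 0, "dz": 0, "rx": 0, "ry": 0, "rz": 0, "claw": 0.45}
    - {"dx": 0, "dy": 0, "dz": -5, "rx": 0, "ry": 0, "rz": 0, "claw": 0.45}
    - {"dx": 0, "dy": 0, "dz": -20, "rx": 0, "ry": 0, "rz": 0, "claw": 0.45}
    - {"dx": 0, "dy": 0, "dz": -45, "rx": 0, "ry": 0, "rz": 0, "claw": 0.45}
    - {"dx": 0, "dy": 0, "dz": -75, "rx": 0, "ry": 0, "rz": 0, "claw": 0.45}
    - {"dx": 10, "dy": -25, "dz": -105, "rx": 0, "ry": 0, "rz": 5, "claw": 0.45}
    - {"dx": 23, "dy": -55, "dz": -109, "rx": 0, "ry": 0, "rz": 12, "claw": 0.45}
    - {"dx": 36, "dy": -87, "dz": -109, "rx": 0, "ry": 0, "rz": 19, "claw": 0.45}
    - {"dx": 50, "dy": -120, "dz": -109, "rx": 0, "ry": 0, "rz": 26, "claw": 0.45}
    - {"dx": 63, "dy": -152, "dz": -109, "rx": 0, "ry": 0, "rz": 33, "claw": 0.45}
    - {"dx": 72, "dy": -174, "dz": -109, "rx": 0, "ry": 0, "rz": 39, "claw": 0.45}
    - {"dx": 75.6, "dy": -182, "dz": -109, "rx": 0, "ry": 0, "rz": 40, "claw": 0.45}
    - {"dx": 75.6, "dy": -182, "dz": -109, "rx": 0, "ry": 0, "rz": 40, "claw": 0.45}
    - {"dx": 75.6, "dy": -182, "dz": -109, "rx": 0, "ry": 0, "rz": 40, "claw": 0.45}
    - {"dx": 75.6, "dy": -182, "dz": -109, "rx": 0, "ry": 0, "rz": 40, "claw": 0.45}

```text
time: 8.03
tcp_pos: [412.8, 187.7, 309.8]
orientation: [[0.316, 0.949, 0.004], [0.949, -0.316, 0.001], [0.002, 0.004, -1.0]]
contact_force: [-0.1, 0.0, -0.1]
gripper_width: 61.7
grip_force: 0.0
```

```bash
cat >> m.py <<'E'
def pic(name,*pr):
    out=[]
    for cam,u,v,r in pr:
        s=snapshot(cam);p=s["pixels"][max(0,v-r):v+r,max(0,u-r):u+r];out.append(cv2.resize(p,(390,390),interpolation=cv2.INTER_CUBIC))
    cv2.imwrite(f"pics/{name}.png",np.hstack(out))
E
python3 - <<'E'
from m import *
go(410.3,187.6,212,71.5)
pic("b",("top",272,190,45),("side",265,265,75))
t=snapshot("top");s=snapshot("side")
for c in blobs(t,(-10,120,60),(10,255,255),(230,160,310,225))[:1]: r=rect(t,c,73);print(cv2.boundingRect(c),np.round(r[0][0],1),np.round(r[0][1],1),np.round(r[1][0],1))
print("pred lid",proj(t,(607.6,184,73)),"pred side",proj(s,(607.6,184,73)),proj(s,(607.6,184,3)))
for c in blobs(s,(-10,150,60),(8,255,255),(210,200,250,290))[:2]: print(cv2.boundingRect(c))
E
```

```text
at [412.8 187.7 309.8] d [-1.1 -2.7 97.8] r [ 0.2 -0.1  0.1] t 8.0 w 61.7 gf 0.0 F [-0.1  0.  -0.1]
(248, 187, 17, 19) [602.3 180.5] [43.  50.1] [602.3 180.5]
pred lid (np.float64(254.70453735693602), np.float64(194.0950431193911)) pred side (np.float64(225.1188943464971), np.float64(241.42438340901714)) (np.float64(228.1188455069622), np.float64(267.324393621538))
(216, 237, 21, 22)
(219, 265, 20, 8)
```

View pics/b.png

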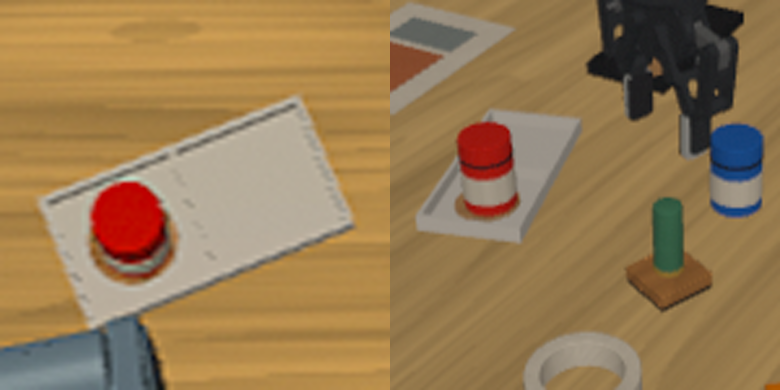

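The jar stands upright on the cork but looks a few mm off towards -y. I'll measure it with a circle fit to the far arc of the lid.

```bash
cat >> m.py <<'E'
def lid(s,lo,hi,box,z,r=22.):
    "fixed-radius circle fit to lid rim points on the side away from the camera, twice refined"
    from scipy.optimize import least_squares
    c=blobs(s,lo,hi,box)[0];P=np.array([onz(s,u,v,z)[:2] for u,v in c.reshape(-1,2)]);o=ray(s,0,0)[0][:2]
    m=P.mean(0);d=(m-o)/np.linalg.norm(m-o)
    for _ in range(2):
        Q=P[(P-m)@d>2];m=least_squares(lambda q:np.linalg.norm(Q-q,axis=1)-r,m).x
    res=np.linalg.norm(Q-m,axis=1)-r
    return np.round(m,1),len(Q),round(res.std(),2)
E
python3 - <<'E'
from m import *
t=snapshot("top")
print("red",lid(t,(-10,120,60),(10,255,255),(230,160,310,225),73))
print("blue",lid(t,(100,120,60),(130,255,255),(285,248,320,275),70))
print("yel",lid(t,(22,150,120),(34,255,255),(340,245,368,275),70))
go(410.3,187.6,212,71.5)
E
```

```text
red (array([605.6, 180.9]), 21, np.float64(0.69))
blue (array([424.4,  62.6]), 23, np.float64(0.92))
yel (array([428.7, -74.5]), 22, np.float64(0.77))
at [411.4 187.5 309.3] d [-0.3 -1.1 97.3] r [ 0. -0. -0.] t 8.3 w 62.0 gf 0.0 F [ 0.4 -0.5 -0.7]
```

Red measures (605.6,180.9) against a target of (607.8,184.1), so it is about 4 mm off. I'll regrasp and recentre it.

Call:
servo_tool:
  increments:
    - {"dx": 4, "dy": 12, "dz": 0, "rx": 0, "ry": 0, "rz": -4, "claw": 0.6}
    - {"dx": 11, "dy": 36, "dz": 0, "rx": 0, "ry": 0, "rz": -10, "claw": 0.6}
    - {"dx": 21, "dy": 70, "dz": 0, "rx": 0, "ry": 0, "rz": -17, "claw": 0.6}
    - {"dx": 32, "dy": 106, "dz": 0, "rx": 0, "ry": 0, "rz": -24, "claw": 0.6}
    - {"dx": 42, "dy": 142, "dz": 0, "rx": 0, "ry": 0, "rz": -31, "claw": 0.6}
    - {"dx": 51, "dy": 172, "dz": 0, "rx": 0, "ry": 0, "rz": -37, "claw": 0.6}
    - {"dx": 55.3, "dy": 186, "dz": 0, "rx": 0, "ry": 0, "rz": -40, "claw": 0.6}
    - {"dx": 55.3, "dy": 186, "dz": 0, "rx": 0, "ry": 0, "rz": -40, "claw": 0.6}
    - {"dx": 55.3, "dy": 186, "dz": 0, "rx": 0, "ry": 0, "rz": -40, "claw": 0.6}
    - {"dx": 55.3, "dy": 186, "dz": 15, "rx": 0, "ry": 0, "rz": -40, "claw": 0.6}
    - {"dx": 55.3, "dy": 186, "dz": 35, "rx": 0, "ry": 0, "rz": -40, "claw": 0.6}
    - {"dx": 55.3, "dy": 186, "dz": 35, "rx": 0, "ry": 0, "rz": -40, "claw": 0.6}
    - {"dx": 55.3, "dy": 186, "dz": 35, "rx": 0, "ry": 0, "rz": -40, "claw": 0.6}

```text
time: 9.37
tcp_pos: [602.6, 181.1, 273.3]
orientation: [[-0.366, 0.93, -0.005], [0.93, 0.366, -0.001], [0.001, -0.005, -1.0]]
contact_force: [0.4, 0.0, -0.3]
gripper_width: 68.4
grip_force: 0.0
```

```bash
python3 -c "
from m import *
go(605.6,180.9,201.3,111.5)"
```

```text
at [602.6 181.1 273.3] d [-1.4  3.1 72. ] r [-0.3 -0.1 -0. ] t 9.4 w 68.4 gf 0.0 F [ 0.4  0.  -0.3]
```

Call:
servo_tool:
  increments:
    - {"dx": -0.5, "dy": 2, "dz": 0, "rx": 0, "ry": 0, "rz": 0, "claw": 0.6}
    - {"dx": -0.5, "dy": 2, "dz": 12, "rx": 0, "ry": 0, "rz": 0, "claw": 0.6}
    - {"dx": -0.5, "dy": 2, "dz": 32, "rx": 0, "ry": 0, "rz": 0, "claw": 0.6}
    - {"dx": -0.5, "dy": 2, "dz": 52, "rx": 0, "ry": 0, "rz": 0, "claw": 0.6}
    - {"dx": -0.5, "dy": 2, "dz": 65, "rx": 0, "ry": 0, "rz": 0, "claw": 0.6}
    - {"dx": -0.5, "dy": 2, "dz": 71, "rx": 0, "ry": 0, "rz": 0, "claw": 0.6}
    - {"dx": -0.5, "dy": 2, "dz": 71, "rx": 0, "ry": 0, "rz": 0, "claw": 0.6}
    - {"dx": -0.5, "dy": 2, "dz": 71, "rx": 0, "ry": 0, "rz": 0, "claw": -1}
    - {"dx": -0.5, "dy": 2, "dz": 71, "rx": 0, "ry": 0, "rz": 0, "claw": -1}
    - {"dx": -0.5, "dy": 2, "dz": 71, "rx": 0, "ry": 0, "rz": 0, "claw": -1}
    - {"dx": -0.5, "dy": 2, "dz": 71, "rx": 0, "ry": 0, "rz": 0, "claw": -1}
    - {"dx": -0.5, "dy": 2, "dz": 71, "rx": 0, "ry": 0, "rz": 0, "claw": -1}
    - {"dx": -0.5, "dy": 2, "dz": 71, "rx": 0, "ry": 0, "rz": 0, "claw": -1}

```text
time: 10.45
tcp_pos: [607.1, 181.3, 204.6]
orientation: [[-0.366, 0.93, 0.003], [0.93, 0.366, 0.0], [-0.001, 0.003, -1.0]]
contact_force: [1.6, 0.8, 3.7]
gripper_width: 45.0
grip_force: 41.3
```

```bash
python3 -c "
from m import *
go(607.8,184.1,201.8,111.5)"
```

```text
at [607.1 181.3 204.6] d [2.3 1.7 2.8] r [ 0.2  0.  -0. ] t 10.4 w 45.0 gf 41.3 F [1.6 0.8 3.7]
```

Call:
servo_tool:
  increments:
    - {"dx": 0, "dy": 0, "dz": -3, "rx": 0, "ry": 0, "rz": 0, "claw": -1}
    - {"dx": 0, "dy": 0, "dz": -6, "rx": 0, "ry": 0, "rz": 0, "claw": -1}
    - {"dx": 1, "dy": 2, "dz": -6, "rx": 0, "ry": 0, "rz": 0, "claw": -1}
    - {"dx": 2.2, "dy": 4, "dz": -6, "rx": 0, "ry": 0, "rz": 0, "claw": -1}
    - {"dx": 2.2, "dy": 4, "dz": -6, "rx": 0, "ry": 0, "rz": 0, "claw": -1}
    - {"dx": 2.2, "dy": 4, "dz": -6, "rx": 0, "ry": 0, "rz": 0, "claw": -1}
    - {"dx": 2.2, "dy": 4, "dz": -6, "rx": 0, "ry": 0, "rz": 0, "claw": -1}
    - {"dx": 2.2, "dy": 4, "dz": -6, "rx": 0, "ry": 0, "rz": 0, "claw": -1}

```text
time: 11.12
tcp_pos: [609.2, 184.7, 209.1]
orientation: [[-0.366, 0.93, -0.001], [0.93, 0.366, -0.0], [0.0, -0.001, -1.0]]
contact_force: [0.3, -0.3, -2.2]
gripper_width: 45.5
grip_force: 41.2
```

```bash
python3 -c "
from m import *
go(611.6,184.8,204.6,111.5)"
```

```text
at [609.2 184.7 209.1] d [-0.8  2.3  4.5] r [-0. -0. -0.] t 11.1 w 45.5 gf 41.2 F [ 0.3 -0.3 -2.2]
```

Call:
servo_tool:
  increments:
    - {"dx": 0, "dy": 0.7, "dz": 1, "rx": 0, "ry": 0, "rz": 0, "claw": -1}
    - {"dx": 0, "dy": 0.7, "dz": 2.5, "rx": 0, "ry": 0, "rz": 0, "claw": -1}
    - {"dx": 0, "dy": 0.7, "dz": 3.5, "rx": 0, "ry": 0, "rz": 0, "claw": -1}
    - {"dx": 0, "dy": 0.7, "dz": 4.5, "rx": 0, "ry": 0, "rz": 0, "claw": -1}
    - {"dx": 0, "dy": 0.7, "dz": 4.5, "rx": 0, "ry": 0, "rz": 0, "claw": -1}
    - {"dx": 0, "dy": 0.7, "dz": 4.5, "rx": 0, "ry": 0, "rz": 0, "claw": -1}
    - {"dx": 0, "dy": 0.7, "dz": 4.5, "rx": 0, "ry": 0, "rz": 0, "claw": -1}

```text
time: 11.7
tcp_pos: [610.0, 185.0, 204.9]
orientation: [[-0.366, 0.93, -0.0], [0.93, 0.366, -0.0], [0.0, -0.0, -1.0]]
contact_force: [0.1, -0.2, -2.1]
gripper_width: 45.2
grip_force: 41.4
```

Call:
servo_tool:
  increments:
    - {"dx": 0, "dy": 0, "dz": 0.5, "rx": 0, "ry": 0, "rz": 0, "claw": -1}
    - {"dx": 0, "dy": 0, "dz": 1, "rx": 0, "ry": 0, "rz": 0, "claw": -1}
    - {"dx": 0, "dy": 0, "dz": 1.2, "rx": 0, "ry": 0, "rz": 0, "claw": -1}
    - {"dx": 0, "dy": 0, "dz": 1.2, "rx": 0, "ry": 0, "rz": 0, "claw": -1}

```text
time: 12.03
tcp_pos: [610.0, 185.0, 204.6]
orientation: [[-0.366, 0.93, 0.0], [0.93, 0.366, -0.0], [-0.0, 0.0, -1.0]]
contact_force: [-2.1, 0.6, 4.7]
gripper_width: 45.0
grip_force: 41.6
```

Call:
servo_tool:
  increments:
    - {"dx": 0, "dy": 0, "dz": 0, "rx": 0, "ry": 0, "rz": 0, "claw": 0.45}
    - {"dx": 0, "dy": 0, "dz": 0, "rx": 0, "ry": 0, "rz": 0, "claw": 0.45}
    - {"dx": 0, "dy": 0, "dz": 0, "rx": 0, "ry": 0, "rz": 0, "claw": 0.45}
    - {"dx": 0, "dy": 0, "dz": 0, "rx": 0, "ry": 0, "rz": 0, "claw": 0.45}
    - {"dx": 0, "dy": 0, "dz": -5, "rx": 0, "ry": 0, "rz": 0, "claw": 0.45}
    - {"dx": 0, "dy": 0, "dz": -20, "rx": 0, "ry": 0, "rz": 0, "claw": 0.45}
    - {"dx": 0, "dy": 0, "dz": -45, "rx": 0, "ry": 0, "rz": 0, "claw": 0.45}
    - {"dx": 0, "dy": 0, "dz": -75, "rx": 0, "ry": 0, "rz": 0, "claw": 0.45}
    - {"dx": 10, "dy": -25, "dz": -100, "rx": 0, "ry": 0, "rz": 5, "claw": 0.45}
    - {"dx": 23, "dy": -55, "dz": -104, "rx": 0, "ry": 0, "rz": 12, "claw": 0.45}
    - {"dx": 36, "dy": -87, "dz": -104, "rx": 0, "ry": 0, "rz": 19, "claw": 0.45}
    - {"dx": 50, "dy": -120, "dz": -104, "rx": 0, "ry": 0, "rz": 26, "claw": 0.45}
    - {"dx": 63, "dy": -152, "dz": -104, "rx": 0, "ry": 0, "rz": 33, "claw": 0.45}
    - {"dx": 72, "dy": -174, "dz": -104, "rx": 0, "ry": 0, "rz": 39, "claw": 0.45}
    - {"dx": 75.3, "dy": -183.5, "dz": -104, "rx": 0, "ry": 0, "rz": 40, "claw": 0.45}
    - {"dx": 75.3, "dy": -183.5, "dz": -104, "rx": 0, "ry": 0, "rz": 40, "claw": 0.45}
    - {"dx": 75.3, "dy": -183.5, "dz": -104, "rx": 0, "ry": 0, "rz": 40, "claw": 0.45}
    - {"dx": 75.3, "dy": -183.5, "dz": -104, "rx": 0, "ry": 0, "rz": 40, "claw": 0.45}
    - {"dx": 75.3, "dy": -183.5, "dz": -104, "rx": 0, "ry": 0, "rz": 40, "claw": 0.45}
    - {"dx": 75.3, "dy": -183.5, "dz": -104, "rx": 0, "ry": 0, "rz": 40, "claw": 0.45}

```text
time: 13.7
tcp_pos: [413.3, 187.8, 307.7]
orientation: [[0.317, 0.948, 0.002], [0.948, -0.317, 0.0], [0.001, 0.001, -1.0]]
contact_force: [-0.1, -0.2, 0.9]
gripper_width: 62.0
grip_force: 0.0
```

```bash
python3 - <<'E'
from m import *
t=snapshot("top");s=snapshot("side")
print("red",lid(t,(-10,120,60),(10,255,255),(230,160,310,225),73))
for c in blobs(s,(-10,150,60),(8,255,255),(205,200,250,290))[:2]: print(cv2.boundingRect(c))
go(411,187.6,212,71.5)
E
```

```text
red (array([606.8, 183.8]), 21, np.float64(0.86))
(214, 238, 22, 22)
(217, 266, 21, 8)
at [412.6 187.7 307.6] d [-0.7 -1.5 95.6] r [ 0. -0. -0.] t 13.8 w 62.1 gf 0.0 F [0.2 0.3 0.3]
```

Red now reads (606.8,183.8), within about 1 mm of the cork centre. Next is the stamp.

Call:
servo_tool:
  increments:
    - {"dx": -0.3, "dy": 0, "dz": 12, "rx": 0, "ry": 0, "rz": 0, "claw": 0.45}
    - {"dx": -0.3, "dy": 0, "dz": 34, "rx": 0, "ry": 0, "rz": 0, "claw": 0.45}
    - {"dx": -0.3, "dy": 0, "dz": 60, "rx": 0, "ry": 0, "rz": 0, "claw": 0.45}
    - {"dx": -0.3, "dy": 0, "dz": 82, "rx": 0, "ry": 0, "rz": 0, "claw": 0.45}
    - {"dx": -0.3, "dy": 0, "dz": 94, "rx": 0, "ry": 0, "rz": 0, "claw": 0.45}
    - {"dx": -0.3, "dy": 0, "dz": 97, "rx": 0, "ry": 0, "rz": 0, "claw": 0.45}
    - {"dx": -0.3, "dy": 0, "dz": 97, "rx": 0, "ry": 0, "rz": 0, "claw": 0.45}
    - {"dx": -0.3, "dy": 0, "dz": 97, "rx": 0, "ry": 0, "rz": 0, "claw": 0.45}
    - {"dx": -0.3, "dy": 0, "dz": 97, "rx": 0, "ry": 0, "rz": 0, "claw": -1}
    - {"dx": -0.3, "dy": 0, "dz": 97, "rx": 0, "ry": 0, "rz": 0, "claw": -1}
    - {"dx": -0.3, "dy": 0, "dz": 97, "rx": 0, "ry": 0, "rz": 0, "claw": -1}
    - {"dx": -0.3, "dy": 0, "dz": 97, "rx": 0, "ry": 0, "rz": 0, "claw": -1}
    - {"dx": -0.3, "dy": 0, "dz": 97, "rx": 0, "ry": 0, "rz": 0, "claw": -1}
    - {"dx": -0.3, "dy": 0, "dz": 97, "rx": 0, "ry": 0, "rz": 0, "claw": -1}
    - {"dx": -0.3, "dy": 0, "dz": 97, "rx": 0, "ry": 0, "rz": 0, "claw": -1}
    - {"dx": -0.3, "dy": 0, "dz": 97, "rx": 0, "ry": 0, "rz": 0, "claw": -1}
    - {"dx": -0.3, "dy": 0, "dz": 97, "rx": 0, "ry": 0, "rz": 0, "claw": -1}

```text
time: 15.22
tcp_pos: [411.9, 187.6, 211.5]
orientation: [[0.317, 0.948, 0.002], [0.948, -0.317, 0.0], [0.001, 0.002, -1.0]]
contact_force: [0.1, -0.1, 7.7]
gripper_width: 22.8
grip_force: 39.1
```

```bash
python3 - <<'E'
from m import *
pic("c",("side",300,250,60),("top",256,270,30))
go(642,101.5,310,111.5)
E
```

```text
at [411.9 187.6 211.5] d [ -8.5 245.7 -98.1] r [  0.1  -0.  -40. ] t 15.3 w 23.4 gf 39.1 F [ 0.7 -0.5  6.9]
```

View pics/c.png

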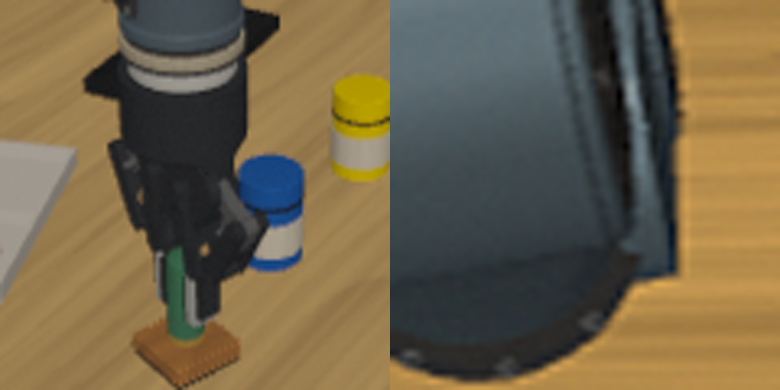

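The stamp is gripped by its handle, with the fingertips clear of the block. Carrying it to the white tray's plain compartment.

Call:
servo_tool:
  increments:
    - {"dx": 0, "dy": 0, "dz": -8, "rx": 0, "ry": 0, "rz": 0, "claw": -1}
    - {"dx": 0, "dy": 0, "dz": -28, "rx": 0, "ry": 0, "rz": 0, "claw": -1}
    - {"dx": 0, "dy": 0, "dz": -55, "rx": 0, "ry": 0, "rz": 0, "claw": -1}
    - {"dx": 0, "dy": 0, "dz": -82, "rx": 0, "ry": 0, "rz": 0, "claw": -1}
    - {"dx": 0, "dy": 8, "dz": -96, "rx": 0, "ry": 0, "rz": -2, "claw": -1}
    - {"dx": -1, "dy": 26, "dz": -98, "rx": 0, "ry": 0, "rz": -5, "claw": -1}
    - {"dx": -2, "dy": 52, "dz": -98, "rx": 0, "ry": 0, "rz": -9, "claw": -1}
    - {"dx": -3, "dy": 81, "dz": -98, "rx": 0, "ry": 0, "rz": -14, "claw": -1}
    - {"dx": -4, "dy": 110, "dz": -98, "rx": 0, "ry": 0, "rz": -19, "claw": -1}
    - {"dx": -5, "dy": 139, "dz": -98, "rx": 0, "ry": 0, "rz": -24, "claw": -1}
    - {"dx": -6, "dy": 168, "dz": -98, "rx": 0, "ry": 0, "rz": -29, "claw": -1}
    - {"dx": -7, "dy": 196, "dz": -98, "rx": 0, "ry": 0, "rz": -33, "claw": -1}
    - {"dx": -8, "dy": 220, "dz": -98, "rx": 0, "ry": 0, "rz": -37, "claw": -1}
    - {"dx": -8.5, "dy": 237, "dz": -98, "rx": 0, "ry": 0, "rz": -39, "claw": -1}
    - {"dx": -8.5, "dy": 245.5, "dz": -98, "rx": 0, "ry": 0, "rz": -40, "claw": -1}
    - {"dx": -8.5, "dy": 245.5, "dz": -98, "rx": 0, "ry": 0, "rz": -40, "claw": -1}
    - {"dx": -8.5, "dy": 245.5, "dz": -98, "rx": 0, "ry": 0, "rz": -40, "claw": -1}
    - {"dx": -8.5, "dy": 245.5, "dz": -98, "rx": 0, "ry": 0, "rz": -40, "claw": -1}
    - {"dx": -8.5, "dy": 245.5, "dz": -98, "rx": 0, "ry": 0, "rz": -40, "claw": -1}

```text
time: 16.9
tcp_pos: [640.3, 102.3, 308.6]
orientation: [[-0.367, 0.93, -0.002], [0.93, 0.367, 0.0], [0.001, -0.002, -1.0]]
contact_force: [-0.0, 0.2, -2.3]
gripper_width: 23.0
grip_force: 39.4
```

```bash
python3 -c "
from m import *
go(642,101.5,214.5,111.5)"
```

```text
at [640.3 102.3 308.6] d [-1.4  1.5 94.1] r [-0.1 -0.1  0. ] t 16.9 w 23.0 gf 39.4 F [-0.   0.2 -2.3]
```

Call:
servo_tool:
  increments:
    - {"dx": -1, "dy": 1, "dz": 10, "rx": 0, "ry": 0, "rz": 0, "claw": -1}
    - {"dx": -1, "dy": 1, "dz": 28, "rx": 0, "ry": 0, "rz": 0, "claw": -1}
    - {"dx": -1, "dy": 1, "dz": 48, "rx": 0, "ry": 0, "rz": 0, "claw": -1}
    - {"dx": -1, "dy": 1, "dz": 66, "rx": 0, "ry": 0, "rz": 0, "claw": -1}
    - {"dx": -1, "dy": 1, "dz": 80, "rx": 0, "ry": 0, "rz": 0, "claw": -1}
    - {"dx": -1, "dy": 1, "dz": 87, "rx": 0, "ry": 0, "rz": 0, "claw": -1}
    - {"dx": -1, "dy": 1, "dz": 90, "rx": 0, "ry": 0, "rz": 0, "claw": -1}
    - {"dx": -1, "dy": 1, "dz": 91, "rx": 0, "ry": 0, "rz": 0, "claw": -1}
    - {"dx": -1, "dy": 1, "dz": 91, "rx": 0, "ry": 0, "rz": 0, "claw": -1}
    - {"dx": -1, "dy": 1, "dz": 91, "rx": 0, "ry": 0, "rz": 0, "claw": -1}
    - {"dx": -1, "dy": 1, "dz": 91, "rx": 0, "ry": 0, "rz": 0, "claw": -1}

```text
time: 17.82
tcp_pos: [643.3, 101.0, 218.8]
orientation: [[-0.367, 0.93, 0.002], [0.93, 0.367, -0.0], [-0.001, 0.002, -1.0]]
contact_force: [-0.1, 0.3, -1.3]
gripper_width: 22.8
grip_force: 39.4
```

```bash
python3 - <<'E'
from m import *
go(642,101.5,214.5,111.5)
pic("d",("side",250,250,65),("top",272,190,40))
E
```

```text
at [643.3 101.  218.8] d [ 0.9 -1.1  4.3] r [0.1 0.  0. ] t 17.8 w 22.8 gf 39.4 F [-0.1  0.3 -1.3]
```

View pics/d.png

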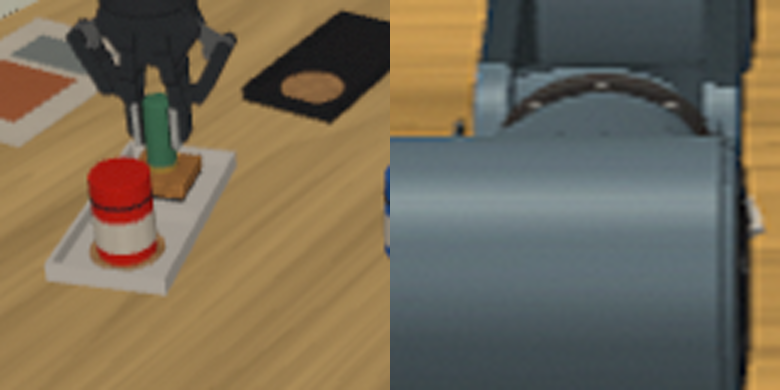

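The stamp is aligned over the compartment and the red jar is centred on its cork. Final slow lowering.

Call:
servo_tool:
  increments:
    - {"dx": 0.5, "dy": -0.6, "dz": 1, "rx": 0, "ry": 0, "rz": 0, "claw": -1}
    - {"dx": 0.5, "dy": -0.6, "dz": 2, "rx": 0, "ry": 0, "rz": 0, "claw": -1}
    - {"dx": 0.5, "dy": -0.6, "dz": 3, "rx": 0, "ry": 0, "rz": 0, "claw": -1}
    - {"dx": 0.5, "dy": -0.6, "dz": 3.7, "rx": 0, "ry": 0, "rz": 0, "claw": -1}
    - {"dx": 0.5, "dy": -0.6, "dz": 4.3, "rx": 0, "ry": 0, "rz": 0, "claw": -1}
    - {"dx": 0.5, "dy": -0.6, "dz": 4.3, "rx": 0, "ry": 0, "rz": 0, "claw": -1}
    - {"dx": 0.5, "dy": -0.6, "dz": 4.3, "rx": 0, "ry": 0, "rz": 0, "claw": -1}

```text
time: 18.5
tcp_pos: [642.3, 101.3, 214.5]
orientation: [[-0.367, 0.93, 0.0], [0.93, 0.367, -0.0], [-0.0, 0.0, -1.0]]
contact_force: [-1.5, -0.3, 4.8]
gripper_width: 22.8
grip_force: 40.1
```

Call:
servo_tool:
  increments:
    - {"dx": 0, "dy": 0, "dz": 0, "rx": 0, "ry": 0, "rz": 0, "claw": 0}
    - {"dx": 0, "dy": 0, "dz": 0, "rx": 0, "ry": 0, "rz": 0, "claw": 0}
    - {"dx": 0, "dy": 0, "dz": 0, "rx": 0, "ry": 0, "rz": 0, "claw": 0}
    - {"dx": 0, "dy": 0, "dz": 0, "rx": 0, "ry": 0, "rz": 0, "claw": 0}
    - {"dx": 0, "dy": 0, "dz": -5, "rx": 0, "ry": 0, "rz": 0, "claw": 0}
    - {"dx": 0, "dy": 0, "dz": -20, "rx": 0, "ry": 0, "rz": 0, "claw": 0}
    - {"dx": 0, "dy": 0, "dz": -45, "rx": 0, "ry": 0, "rz": 0, "claw": 0}
    - {"dx": 0, "dy": 0, "dz": -70, "rx": 0, "ry": 0, "rz": 0, "claw": 0}
    - {"dx": 3, "dy": -16, "dz": -90, "rx": 0, "ry": 0, "rz": 2, "claw": 0.6}
    - {"dx": 9, "dy": -44, "dz": -96, "rx": 0, "ry": 0, "rz": 4, "claw": 0.6}
    - {"dx": 17, "dy": -82, "dz": -96, "rx": 0, "ry": 0, "rz": 7, "claw": 0.6}
    - {"dx": 25, "dy": -120, "dz": -96, "rx": 0, "ry": 0, "rz": 10, "claw": 0.6}
    - {"dx": 33, "dy": -158, "dz": -96, "rx": 0, "ry": 0, "rz": 13, "claw": 0.6}
    - {"dx": 39, "dy": -190, "dz": -96, "rx": 0, "ry": 0, "rz": 15, "claw": 0.6}
    - {"dx": 42, "dy": -208, "dz": -96, "rx": 0, "ry": 0, "rz": 17, "claw": 0.6}
    - {"dx": 43.6, "dy": -215, "dz": -96, "rx": 0, "ry": 0, "rz": 17, "claw": 0.6}
    - {"dx": 43.6, "dy": -215, "dz": -96, "rx": 0, "ry": 0, "rz": 17, "claw": 0.6}
    - {"dx": 43.6, "dy": -215, "dz": -96, "rx": 0, "ry": 0, "rz": 17, "claw": 0.6}
    - {"dx": 43.6, "dy": -215, "dz": -96, "rx": 0, "ry": 0, "rz": 17, "claw": 0.6}
    - {"dx": 43.6, "dy": -215, "dz": -96, "rx": 0, "ry": 0, "rz": 17, "claw": 0.6}

```text
time: 20.17
tcp_pos: [428.0, 63.0, 309.5]
orientation: [[-0.079, 0.997, 0.002], [0.997, 0.079, -0.0], [-0.0, 0.002, -1.0]]
contact_force: [-0.3, 0.1, -0.3]
gripper_width: 68.3
grip_force: 0.0
```

```bash
python3 - <<'E'
from m import *
t=snapshot("top")
print("red",lid(t,(-10,120,60),(10,255,255),(230,160,310,225),73))
print("green top",lid(t,(50,60,20),(100,255,255),(270,160,320,215),83,r=11.))
c=blobs(t,(5,80,30),(22,255,190),(273,165,303,200))[0];print("block z19",rect(t,c,19)[0])
go(426.5,63,197,94.5)
pic("e",("top",280,190,40),("side",250,250,60))
E
```

```text
red (array([606.8, 183.8]), 21, np.float64(0.86))
green top (array([637.1, 102.2]), 10, np.float64(1.12))
block z19 ((638.5634765625, 102.16587829589844), (52.138187408447266, 50.23344039916992), 20.8360595703125)
at [427.7  63.  309.4] d [ 1.000e-01 -1.400e+00  1.124e+02] r [0.1 0.  0. ] t 20.2 w 68.5 gf 0.0 F [ 0.7 -0.6 -1. ]
```

View pics/e.png

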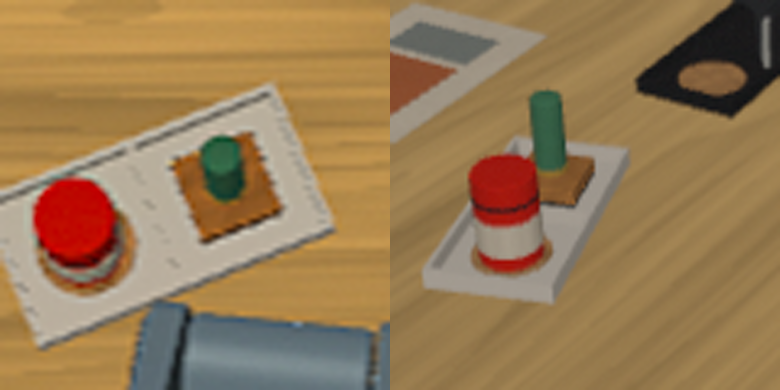

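The white kit is done: the block is 1.8 mm off centre and square to the tray, and the jar is 1 mm off. Now the blue jar.

Call:
servo_tool:
  increments:
    - {"dx": 0, "dy": -0.7, "dz": 12, "rx": 0, "ry": 0, "rz": 0, "claw": 0.6}
    - {"dx": 0, "dy": -0.7, "dz": 36, "rx": 0, "ry": 0, "rz": 0, "claw": 0.6}
    - {"dx": 0, "dy": -0.7, "dz": 64, "rx": 0, "ry": 0, "rz": 0, "claw": 0.6}
    - {"dx": 0, "dy": -0.7, "dz": 90, "rx": 0, "ry": 0, "rz": 0, "claw": 0.6}
    - {"dx": 0, "dy": -0.7, "dz": 106, "rx": 0, "ry": 0, "rz": 0, "claw": 0.6}
    - {"dx": 0, "dy": -0.7, "dz": 112, "rx": 0, "ry": 0, "rz": 0, "claw": 0.6}
    - {"dx": 0, "dy": -0.7, "dz": 112, "rx": 0, "ry": 0, "rz": 0, "claw": 0.6}
    - {"dx": 0, "dy": -0.7, "dz": 112, "rx": 0, "ry": 0, "rz": 0, "claw": 0.6}
    - {"dx": 0, "dy": -0.7, "dz": 112, "rx": 0, "ry": 0, "rz": 0, "claw": -1}
    - {"dx": 0, "dy": -0.7, "dz": 112, "rx": 0, "ry": 0, "rz": 0, "claw": -1}
    - {"dx": 0, "dy": -0.7, "dz": 112, "rx": 0, "ry": 0, "rz": 0, "claw": -1}
    - {"dx": 0, "dy": -0.7, "dz": 112, "rx": 0, "ry": 0, "rz": 0, "claw": -1}
    - {"dx": 0, "dy": -0.7, "dz": 112, "rx": 0, "ry": 0, "rz": 0, "claw": -1}
    - {"dx": 0, "dy": -0.7, "dz": 112, "rx": 0, "ry": 0, "rz": 0, "claw": -1}
    - {"dx": 0, "dy": -0.7, "dz": 112, "rx": 0, "ry": 0, "rz": 0, "claw": -1}

```text
time: 21.57
tcp_pos: [426.0, 62.9, 198.6]
orientation: [[-0.078, 0.997, 0.003], [0.997, 0.078, -0.0], [-0.001, 0.003, -1.0]]
contact_force: [1.0, -0.1, 7.4]
gripper_width: 44.9
grip_force: 40.8
```

```bash
python3 -c "
from m import *
go(641,-103,310,94.5)"
```

```text
at [426.   62.9 198.6] d [-182.3  201.6 -110.7] r [ 0.2  0.  -0. ] t 21.6 w 44.9 gf 40.8 F [ 1.  -0.1  7.4]
```

Call:
servo_tool:
  increments:
    - {"dx": 0, "dy": 0, "dz": -10, "rx": 0, "ry": 0, "rz": 0, "claw": -1}
    - {"dx": 0, "dy": 0, "dz": -32, "rx": 0, "ry": 0, "rz": 0, "claw": -1}
    - {"dx": 0, "dy": 0, "dz": -60, "rx": 0, "ry": 0, "rz": 0, "claw": -1}
    - {"dx": 0, "dy": 0, "dz": -88, "rx": 0, "ry": 0, "rz": 0, "claw": -1}
    - {"dx": -6, "dy": 7, "dz": -106, "rx": 0, "ry": 0, "rz": 0, "claw": -1}
    - {"dx": -19, "dy": 21, "dz": -110, "rx": 0, "ry": 0, "rz": 0, "claw": -1}
    - {"dx": -38, "dy": 42, "dz": -110, "rx": 0, "ry": 0, "rz": 0, "claw": -1}
    - {"dx": -60, "dy": 66, "dz": -110, "rx": 0, "ry": 0, "rz": 0, "claw": -1}
    - {"dx": -82, "dy": 91, "dz": -110, "rx": 0, "ry": 0, "rz": 0, "claw": -1}
    - {"dx": -104, "dy": 115, "dz": -110, "rx": 0, "ry": 0, "rz": 0, "claw": -1}
    - {"dx": -126, "dy": 140, "dz": -110, "rx": 0, "ry": 0, "rz": 0, "claw": -1}
    - {"dx": -147, "dy": 163, "dz": -110, "rx": 0, "ry": 0, "rz": 0, "claw": -1}
    - {"dx": -164, "dy": 182, "dz": -110, "rx": 0, "ry": 0, "rz": 0, "claw": -1}
    - {"dx": -176, "dy": 195, "dz": -110, "rx": 0, "ry": 0, "rz": 0, "claw": -1}
    - {"dx": -182, "dy": 201.6, "dz": -110, "rx": 0, "ry": 0, "rz": 0, "claw": -1}
    - {"dx": -182, "dy": 201.6, "dz": -110, "rx": 0, "ry": 0, "rz": 0, "claw": -1}
    - {"dx": -182, "dy": 201.6, "dz": -110, "rx": 0, "ry": 0, "rz": 0, "claw": -1}
    - {"dx": -182, "dy": 201.6, "dz": -110, "rx": 0, "ry": 0, "rz": 0, "claw": -1}
    - {"dx": -182, "dy": 201.6, "dz": -110, "rx": 0, "ry": 0, "rz": 0, "claw": -1}

```text
time: 23.15
tcp_pos: [639.6, -101.5, 307.3]
orientation: [[-0.079, 0.997, -0.002], [0.997, 0.079, 0.001], [0.001, -0.002, -1.0]]
contact_force: [-0.1, -0.3, -1.3]
gripper_width: 45.2
grip_force: 41.3
```

```bash
python3 -c "
from m import *
go(641.2,-102.8,201.6,94.5)
s=snapshot('side');p=observe()['tcp_pos']
print([cv2.boundingRect(c) for c in blobs(s,(100,120,60),(130,255,255),(260,120,360,230))[:3]],[np.round(proj(s,(p[0],p[1],z)),1).tolist() for z in (110,180)])"
```

```text
at [ 639.6 -101.5  307.3] d [ -1.5   1.7 105.7] r [-0.1 -0.1  0. ] t 23.1 w 45.2 gf 41.3 F [-0.1 -0.3 -1.3]
[(279, 152, 15, 17), (280, 177, 17, 5)] [[287.7, 178.1], [286.9, 153.1]]
```

Call:
servo_tool:
  increments:
    - {"dx": -1, "dy": 1, "dz": 10, "rx": 0, "ry": 0, "rz": 0, "claw": -1}
    - {"dx": -1, "dy": 1, "dz": 30, "rx": 0, "ry": 0, "rz": 0, "claw": -1}
    - {"dx": -1, "dy": 1, "dz": 52, "rx": 0, "ry": 0, "rz": 0, "claw": -1}
    - {"dx": -1, "dy": 1, "dz": 74, "rx": 0, "ry": 0, "rz": 0, "claw": -1}
    - {"dx": -1, "dy": 1, "dz": 90, "rx": 0, "ry": 0, "rz": 0, "claw": -1}
    - {"dx": -1, "dy": 1, "dz": 98, "rx": 0, "ry": 0, "rz": 0, "claw": -1}
    - {"dx": -1, "dy": 1, "dz": 101, "rx": 0, "ry": 0, "rz": 0, "claw": -1}
    - {"dx": -1, "dy": 1, "dz": 102, "rx": 0, "ry": 0, "rz": 0, "claw": -1}
    - {"dx": -1, "dy": 1, "dz": 102, "rx": 0, "ry": 0, "rz": 0, "claw": -1}
    - {"dx": -1, "dy": 1, "dz": 102, "rx": 0, "ry": 0, "rz": 0, "claw": -1}
    - {"dx": -1, "dy": 1, "dz": 102, "rx": 0, "ry": 0, "rz": 0, "claw": -1}

```text
time: 24.12
tcp_pos: [642.3, -103.7, 206.6]
orientation: [[-0.078, 0.997, 0.002], [0.997, 0.078, -0.001], [-0.001, 0.002, -1.0]]
contact_force: [-0.5, -0.2, -0.8]
gripper_width: 45.1
grip_force: 41.3
```

```bash
python3 -c "
from m import *
go(641.2,-102.8,201.6,94.5)"
```

```text
at [ 642.3 -103.7  206.6] d [ 1. -1.  5.] r [ 0.1  0.1 -0. ] t 24.1 w 45.1 gf 41.3 F [-0.5 -0.2 -0.8]
```

Call:
servo_tool:
  increments:
    - {"dx": 1.5, "dy": -1, "dz": 1, "rx": 0, "ry": 0, "rz": 0, "claw": -1}
    - {"dx": 1.5, "dy": -1, "dz": 2.5, "rx": 0, "ry": 0, "rz": 0, "claw": -1}
    - {"dx": 1.5, "dy": -1, "dz": 3.5, "rx": 0, "ry": 0, "rz": 0, "claw": -1}
    - {"dx": 1.5, "dy": -1, "dz": 4.3, "rx": 0, "ry": 0, "rz": 0, "claw": -1}
    - {"dx": 1.5, "dy": -1, "dz": 5, "rx": 0, "ry": 0, "rz": 0, "claw": -1}
    - {"dx": 1.5, "dy": -1, "dz": 5, "rx": 0, "ry": 0, "rz": 0, "claw": -1}
    - {"dx": 1.5, "dy": -1, "dz": 5, "rx": 0, "ry": 0, "rz": 0, "claw": -1}

```text
time: 24.7
tcp_pos: [640.7, -102.1, 201.6]
orientation: [[-0.078, 0.997, 0.0], [0.997, 0.078, 0.0], [0.0, 0.0, -1.0]]
contact_force: [-1.8, 0.9, 6.7]
gripper_width: 44.9
grip_force: 42.2
```

Call:
servo_tool:
  increments:
    - {"dx": 0, "dy": 0, "dz": 0, "rx": 0, "ry": 0, "rz": 0, "claw": 0.45}
    - {"dx": 0, "dy": 0, "dz": 0, "rx": 0, "ry": 0, "rz": 0, "claw": 0.45}
    - {"dx": 0, "dy": 0, "dz": 0, "rx": 0, "ry": 0, "rz": 0, "claw": 0.45}
    - {"dx": 0, "dy": 0, "dz": 0, "rx": 0, "ry": 0, "rz": 0, "claw": 0.45}
    - {"dx": 0, "dy": 0, "dz": -5, "rx": 0, "ry": 0, "rz": 0, "claw": 0.45}
    - {"dx": 0, "dy": 0, "dz": -20, "rx": 0, "ry": 0, "rz": 0, "claw": 0.45}
    - {"dx": 0, "dy": 0, "dz": -45, "rx": 0, "ry": 0, "rz": 0, "claw": 0.45}
    - {"dx": 0, "dy": 0, "dz": -75, "rx": 0, "ry": 0, "rz": 0, "claw": 0.45}
    - {"dx": 0, "dy": 0, "dz": -100, "rx": 0, "ry": 0, "rz": 0, "claw": 0.45}
    - {"dx": 0, "dy": 0, "dz": -107, "rx": 0, "ry": 0, "rz": 0, "claw": 0.45}
    - {"dx": 0, "dy": 0, "dz": -107, "rx": 0, "ry": 0, "rz": 0, "claw": 0.45}

```text
time: 25.62
tcp_pos: [641.5, -102.4, 310.3]
orientation: [[-0.078, 0.997, 0.006], [0.997, 0.078, -0.002], [-0.002, 0.005, -1.0]]
contact_force: [0.6, -1.4, -0.3]
gripper_width: 61.8
grip_force: 0.0
```

```bash
python3 - <<'E'
from m import *
t=snapshot("top");hsv=cv2.cvtColor(t["pixels"],cv2.COLOR_BGR2HSV)
c=blobs(t,(0,0,0),(180,255,70),(378,256,412,288))[0];print("disc",cv2.boundingRect(c),rect(t,c,8)[1])
m=cv2.inRange(hsv,(8,30,90),(30,220,255));k=np.zeros_like(m);cv2.circle(k,(394,271),10,255,-1)
c=max(cv2.findContours(m&k,0,1)[0],key=cv2.contourArea);print("bar",rect(t,c,56)[0])
go(400.5,-187.5,308,70)
cv2.imwrite("pics/f.png",cv2.resize(t["pixels"][249:293,372:416],(500,500),interpolation=cv2.INTER_CUBIC))
E
```

```text
disc (382, 261, 23, 23) ((398.5378112792969, -187.88169860839844), 31.081106185913086)
bar ((395.4953918457031, -185.69790649414062), (48.387813568115234, 25.506643295288086), 66.84722900390625)
at [ 640.8 -102.2  308.3] d [-6.620e+01 -2.462e+02 -1.000e-01] r [ 0.1  0.  24.5] t 25.7 w 62.1 gf 0.0 F [-0.2 -0.2 -0.9]
```

View pics/f.png

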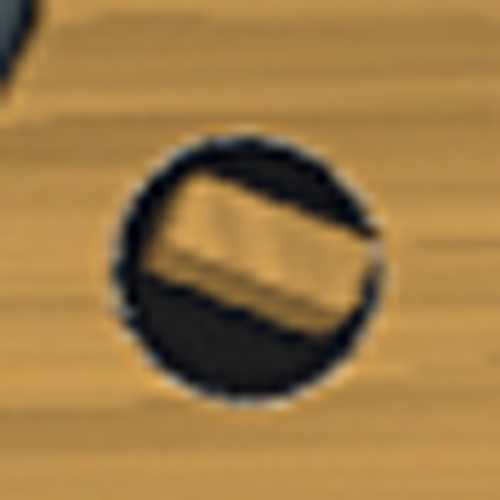

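The pad disc is centred at crop (248,270), which is world (398.5,-187.9). The bar runs at about 68.5°. Moving over it.

Call:
servo_tool:
  increments:
    - {"dx": -3, "dy": -10, "dz": 0, "rx": 0, "ry": 0, "rz": 2, "claw": 0.45}
    - {"dx": -9, "dy": -32, "dz": 0, "rx": 0, "ry": 0, "rz": 4, "claw": 0.45}
    - {"dx": -18, "dy": -68, "dz": 0, "rx": 0, "ry": 0, "rz": 8, "claw": 0.45}
    - {"dx": -28, "dy": -105, "dz": 0, "rx": 0, "ry": 0, "rz": 12, "claw": 0.45}
    - {"dx": -38, "dy": -143, "dz": 0, "rx": 0, "ry": 0, "rz": 16, "claw": 0.45}
    - {"dx": -48, "dy": -180, "dz": 0, "rx": 0, "ry": 0, "rz": 20, "claw": 0.45}
    - {"dx": -58, "dy": -215, "dz": 0, "rx": 0, "ry": 0, "rz": 24, "claw": 0.45}
    - {"dx": -64, "dy": -238, "dz": 0, "rx": 0, "ry": 0, "rz": 26, "claw": 0.45}
    - {"dx": -66.2, "dy": -246, "dz": 0, "rx": 0, "ry": 0, "rz": 26, "claw": 0.45}
    - {"dx": -66.2, "dy": -246, "dz": 0, "rx": 0, "ry": 0, "rz": 26, "claw": 0.45}
    - {"dx": -66.2, "dy": -246, "dz": 0, "rx": 0, "ry": 0, "rz": 26, "claw": 0.45}
    - {"dx": -66.2, "dy": -246, "dz": 0, "rx": 0, "ry": 0, "rz": 26, "claw": 0.45}
    - {"dx": -66.2, "dy": -246, "dz": 0, "rx": 0, "ry": 0, "rz": 26, "claw": 0.45}
    - {"dx": -66.2, "dy": -246, "dz": 0, "rx": 0, "ry": 0, "rz": 26, "claw": 0.45}

```text
time: 26.83
tcp_pos: [401.7, -187.2, 307.3]
orientation: [[0.365, 0.931, 0.001], [0.931, -0.365, -0.0], [-0.0, 0.001, -1.0]]
contact_force: [0.1, -0.0, 1.2]
gripper_width: 61.9
grip_force: 0.0
```

```bash
python3 - <<'E'
from m import *
t=snapshot("top");s=snapshot("side")
print("blue",lid(t,(100,120,60),(130,255,255),(335,160,418,212),73))
print("cork",[cv2.boundingRect(c) for c in blobs(t,(5,70,40),(22,255,200),(345,172,375,205))])
go(400.5,-187.5,192,68.5)
pic("g",("top",376,186,40),("side",300,205,50))
E
```

```text
blue (array([ 638. , -102.4]), 21, np.float64(0.82))
cork [(349, 181, 22, 18)]
at [ 401.4 -187.1  307.4] d [ -0.6  -0.7 115.4] r [0.  0.  0.1] t 26.9 w 61.9 gf 0.0 F [-0.2 -0.3 -0.1]
```

View pics/g.png

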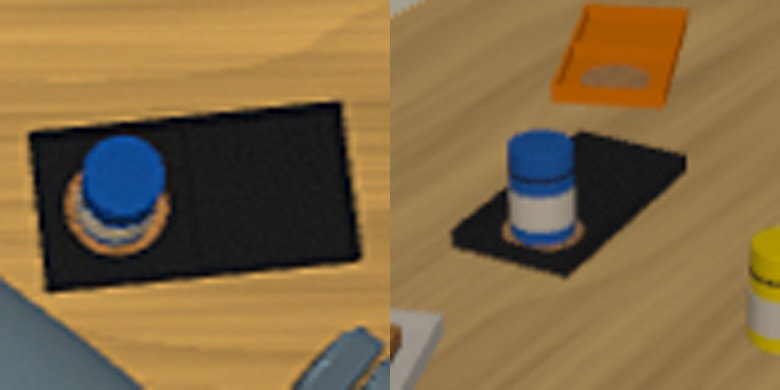

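Blue is about 1 mm from its cork centre. Descending on the pad's bar.

Call:
servo_tool:
  increments:
    - {"dx": -0.6, "dy": -0.6, "dz": 12, "rx": 0, "ry": 0, "rz": 0, "claw": 0.3}
    - {"dx": -0.6, "dy": -0.6, "dz": 36, "rx": 0, "ry": 0, "rz": 0, "claw": 0.3}
    - {"dx": -0.6, "dy": -0.6, "dz": 64, "rx": 0, "ry": 0, "rz": 0, "claw": 0.3}
    - {"dx": -0.6, "dy": -0.6, "dz": 90, "rx": 0, "ry": 0, "rz": 0, "claw": 0.3}
    - {"dx": -0.6, "dy": -0.6, "dz": 106, "rx": 0, "ry": 0, "rz": 0, "claw": 0.3}
    - {"dx": -0.6, "dy": -0.6, "dz": 113, "rx": 0, "ry": 0, "rz": 0, "claw": 0.3}
    - {"dx": -0.6, "dy": -0.6, "dz": 113, "rx": 0, "ry": 0, "rz": 0, "claw": 0.3}
    - {"dx": -0.6, "dy": -0.6, "dz": 113, "rx": 0, "ry": 0, "rz": 0, "claw": 0.3}
    - {"dx": -0.6, "dy": -0.6, "dz": 113, "rx": 0, "ry": 0, "rz": 0, "claw": 0.3}
    - {"dx": -0.6, "dy": -0.6, "dz": 113, "rx": 0, "ry": 0, "rz": 0, "claw": -1}
    - {"dx": -0.6, "dy": -0.6, "dz": 113, "rx": 0, "ry": 0, "rz": 0, "claw": -1}
    - {"dx": -0.6, "dy": -0.6, "dz": 113, "rx": 0, "ry": 0, "rz": 0, "claw": -1}
    - {"dx": -0.6, "dy": -0.6, "dz": 113, "rx": 0, "ry": 0, "rz": 0, "claw": -1}
    - {"dx": -0.6, "dy": -0.6, "dz": 113, "rx": 0, "ry": 0, "rz": 0, "claw": -1}
    - {"dx": -0.6, "dy": -0.6, "dz": 113, "rx": 0, "ry": 0, "rz": 0, "claw": -1}
    - {"dx": -0.6, "dy": -0.6, "dz": 113, "rx": 0, "ry": 0, "rz": 0, "claw": -1}
    - {"dx": -0.6, "dy": -0.6, "dz": 113, "rx": 0, "ry": 0, "rz": 0, "claw": -1}

```text
time: 28.45
tcp_pos: [400.1, -187.9, 195.3]
orientation: [[0.367, 0.93, 0.001], [0.93, -0.367, -0.001], [-0.001, 0.002, -1.0]]
contact_force: [-0.4, 0.1, 6.9]
gripper_width: 19.4
grip_force: 39.6
```

```bash
python3 - <<'E'
from m import *
go(647.5,-190.8,310,94.5)
pic("i",("side",380,210,50),("top",394,270,40))
E
```

```text
at [ 400.1 -187.9  195.3] d [  88.   231.4 -114.4] r [  0.1   0.1 -26. ] t 28.4 w 19.4 gf 39.6 F [-0.4  0.1  6.9]
```

View pics/i.png

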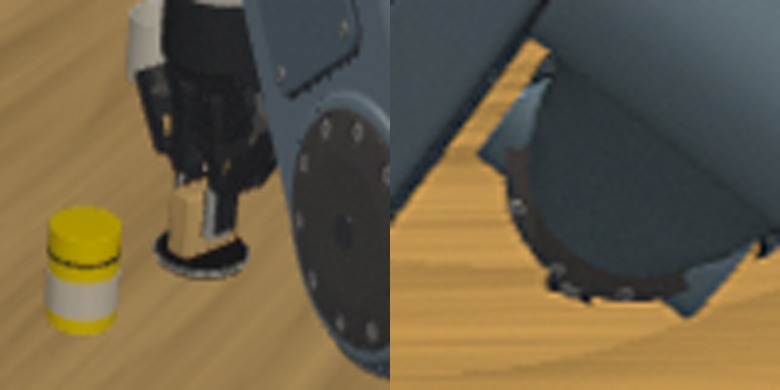

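The pad is gripped across its bar and the tips clear the disc. Carrying it to the black tray's plain compartment.

Call:
servo_tool:
  increments:
    - {"dx": 0, "dy": 0, "dz": -10, "rx": 0, "ry": 0, "rz": 0, "claw": -1}
    - {"dx": 0, "dy": 0, "dz": -32, "rx": 0, "ry": 0, "rz": 0, "claw": -1}
    - {"dx": 0, "dy": 0, "dz": -60, "rx": 0, "ry": 0, "rz": 0, "claw": -1}
    - {"dx": 0, "dy": 0, "dz": -88, "rx": 0, "ry": 0, "rz": 0, "claw": -1}
    - {"dx": 3, "dy": 8, "dz": -108, "rx": 0, "ry": 0, "rz": -1, "claw": -1}
    - {"dx": 9, "dy": 24, "dz": -114, "rx": 0, "ry": 0, "rz": -3, "claw": -1}
    - {"dx": 18, "dy": 48, "dz": -114, "rx": 0, "ry": 0, "rz": -6, "claw": -1}
    - {"dx": 28, "dy": 74, "dz": -114, "rx": 0, "ry": 0, "rz": -9, "claw": -1}
    - {"dx": 39, "dy": 102, "dz": -114, "rx": 0, "ry": 0, "rz": -12, "claw": -1}
    - {"dx": 50, "dy": 130, "dz": -114, "rx": 0, "ry": 0, "rz": -15, "claw": -1}
    - {"dx": 60, "dy": 158, "dz": -114, "rx": 0, "ry": 0, "rz": -18, "claw": -1}
    - {"dx": 70, "dy": 184, "dz": -114, "rx": 0, "ry": 0, "rz": -21, "claw": -1}
    - {"dx": 79, "dy": 207, "dz": -114, "rx": 0, "ry": 0, "rz": -24, "claw": -1}
    - {"dx": 85, "dy": 223, "dz": -114, "rx": 0, "ry": 0, "rz": -26, "claw": -1}
    - {"dx": 88, "dy": 231.4, "dz": -114, "rx": 0, "ry": 0, "rz": -26, "claw": -1}
    - {"dx": 88, "dy": 231.4, "dz": -114, "rx": 0, "ry": 0, "rz": -26, "claw": -1}
    - {"dx": 88, "dy": 231.4, "dz": -114, "rx": 0, "ry": 0, "rz": -26, "claw": -1}
    - {"dx": 88, "dy": 231.4, "dz": -114, "rx": 0, "ry": 0, "rz": -26, "claw": -1}
    - {"dx": 88, "dy": 231.4, "dz": -114, "rx": 0, "ry": 0, "rz": -26, "claw": -1}

```text
time: 30.13
tcp_pos: [646.2, -190.7, 308.2]
orientation: [[-0.077, 0.997, -0.002], [0.997, 0.077, 0.001], [0.001, -0.002, -1.0]]
contact_force: [-0.3, 0.9, -1.6]
gripper_width: 19.4
grip_force: 39.3
```

```bash
python3 -c "
from m import *
go(647.5,-190.8,198.3,94.5)"
```

```text
at [ 646.2 -190.7  308.2] d [ -0.3   1.5 109.9] r [-0.1 -0.1 -0.1] t 30.1 w 19.4 gf 39.3 F [-0.3  0.9 -1.6]
```

Call:
servo_tool:
  increments:
    - {"dx": 0, "dy": 0.8, "dz": 10, "rx": 0, "ry": 0, "rz": 0, "claw": -1}
    - {"dx": 0, "dy": 0.8, "dz": 30, "rx": 0, "ry": 0, "rz": 0, "claw": -1}
    - {"dx": 0, "dy": 0.8, "dz": 52, "rx": 0, "ry": 0, "rz": 0, "claw": -1}
    - {"dx": 0, "dy": 0.8, "dz": 74, "rx": 0, "ry": 0, "rz": 0, "claw": -1}
    - {"dx": 0, "dy": 0.8, "dz": 92, "rx": 0, "ry": 0, "rz": 0, "claw": -1}
    - {"dx": 0, "dy": 0.8, "dz": 101, "rx": 0, "ry": 0, "rz": 0, "claw": -1}
    - {"dx": 0, "dy": 0.8, "dz": 105, "rx": 0, "ry": 0, "rz": 0, "claw": -1}
    - {"dx": 0, "dy": 0.8, "dz": 106, "rx": 0, "ry": 0, "rz": 0, "claw": -1}
    - {"dx": 0, "dy": 0.8, "dz": 106, "rx": 0, "ry": 0, "rz": 0, "claw": -1}
    - {"dx": 0, "dy": 0.8, "dz": 106, "rx": 0, "ry": 0, "rz": 0, "claw": -1}
    - {"dx": 0, "dy": 0.8, "dz": 106, "rx": 0, "ry": 0, "rz": 0, "claw": -1}

```text
time: 31.05
tcp_pos: [648.7, -190.9, 203.8]
orientation: [[-0.078, 0.997, 0.002], [0.997, 0.078, -0.001], [-0.001, 0.002, -1.0]]
contact_force: [0.4, 0.1, -1.1]
gripper_width: 19.8
grip_force: 39.4
```

```bash
python3 -c "
from m import *
go(647.5,-190.8,198.3,94.5)"
```

```text
at [ 648.7 -190.9  203.8] d [ 0.2 -1.2  5.5] r [ 0.1  0.1 -0. ] t 31.1 w 19.8 gf 39.4 F [ 0.4  0.1 -1.1]
```

Call:
servo_tool:
  increments:
    - {"dx": 0.2, "dy": -0.7, "dz": 1, "rx": 0, "ry": 0, "rz": 0, "claw": -1}
    - {"dx": 0.2, "dy": -0.7, "dz": 2.5, "rx": 0, "ry": 0, "rz": 0, "claw": -1}
    - {"dx": 0.2, "dy": -0.7, "dz": 3.8, "rx": 0, "ry": 0, "rz": 0, "claw": -1}
    - {"dx": 0.2, "dy": -0.7, "dz": 4.7, "rx": 0, "ry": 0, "rz": 0, "claw": -1}
    - {"dx": 0.2, "dy": -0.7, "dz": 5.5, "rx": 0, "ry": 0, "rz": 0, "claw": -1}
    - {"dx": 0.2, "dy": -0.7, "dz": 5.5, "rx": 0, "ry": 0, "rz": 0, "claw": -1}
    - {"dx": 0.2, "dy": -0.7, "dz": 5.5, "rx": 0, "ry": 0, "rz": 0, "claw": -1}

```text
time: 31.63
tcp_pos: [647.5, -190.5, 198.3]
orientation: [[-0.079, 0.997, 0.0], [0.997, 0.079, -0.0], [-0.0, 0.0, -1.0]]
contact_force: [-2.8, 1.3, 6.3]
gripper_width: 19.7
grip_force: 40.4
```

Call:
servo_tool:
  increments:
    - {"dx": 0, "dy": 0, "dz": 0, "rx": 0, "ry": 0, "rz": 0, "claw": -0.1}
    - {"dx": 0, "dy": 0, "dz": 0, "rx": 0, "ry": 0, "rz": 0, "claw": -0.1}
    - {"dx": 0, "dy": 0, "dz": 0, "rx": 0, "ry": 0, "rz": 0, "claw": -0.1}
    - {"dx": 0, "dy": 0, "dz": 0, "rx": 0, "ry": 0, "rz": 0, "claw": -0.1}
    - {"dx": 0, "dy": 0, "dz": -4, "rx": 0, "ry": 0, "rz": 0, "claw": -0.1}
    - {"dx": 0, "dy": 0, "dz": -18, "rx": 0, "ry": 0, "rz": 0, "claw": -0.1}
    - {"dx": 0, "dy": 0, "dz": -42, "rx": 0, "ry": 0, "rz": 0, "claw": -0.1}
    - {"dx": 0, "dy": 0, "dz": -72, "rx": 0, "ry": 0, "rz": 0, "claw": -0.1}
    - {"dx": -10, "dy": -20, "dz": -105, "rx": 0, "ry": 0, "rz": 0, "claw": 0}
    - {"dx": -30, "dy": -50, "dz": -130, "rx": 0, "ry": 0, "rz": 0, "claw": 0}
    - {"dx": -50, "dy": -80, "dz": -150, "rx": 0, "ry": 0, "rz": 0, "claw": 0}
    - {"dx": -70, "dy": -110, "dz": -160, "rx": 0, "ry": 0, "rz": 0, "claw": 0}
    - {"dx": -90, "dy": -140, "dz": -160, "rx": 0, "ry": 0, "rz": 0, "claw": 0}
    - {"dx": -110, "dy": -170, "dz": -160, "rx": 0, "ry": 0, "rz": 0, "claw": 0}
    - {"dx": -125, "dy": -190, "dz": -160, "rx": 0, "ry": 0, "rz": 0, "claw": 0}
    - {"dx": -130, "dy": -200, "dz": -160, "rx": 0, "ry": 0, "rz": 0, "claw": 0}
    - {"dx": -130, "dy": -200, "dz": -160, "rx": 0, "ry": 0, "rz": 0, "claw": 0}
    - {"dx": -130, "dy": -200, "dz": -160, "rx": 0, "ry": 0, "rz": 0, "claw": 0}

```text
time: 33.13
tcp_pos: [458.4, -335.8, 357.6]
orientation: [[-0.077, 0.997, 0.001], [0.997, 0.077, -0.0], [-0.0, 0.001, -1.0]]
contact_force: [-0.4, 0.4, -0.8]
gripper_width: 42.7
grip_force: 0.0
```

```bash
python3 - <<'E'
from m import *
t=snapshot("top")
print("blue",lid(t,(100,120,60),(130,255,255),(335,160,418,212),73),"red",lid(t,(-10,120,60),(10,255,255),(230,160,310,225),73))
c=blobs(t,(8,40,80),(30,220,255),(380,170,408,202))[0];print("bar z59",rect(t,c,59)[0],"expected pad",proj(t,(645.2,-191.3,59)))
pic("k",("top",376,186,40),("side",300,205,50))
E
```

```text
blue (array([ 638.1, -102.3]), 22, np.float64(0.89)) red (array([606.8, 183.8]), 21, np.float64(0.86))
bar z59 ((639.0282592773438, -187.10073852539062), (30.572059631347656, 53.33021926879883), 3.9393889904022217) expected pad (np.float64(393.18339464130776), np.float64(179.75541089989892))
```

View pics/k.png

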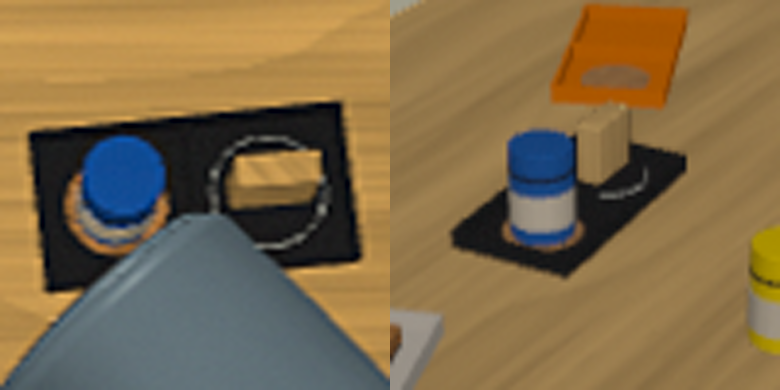

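The pad lies flat, with its rim centred at crop (270,191) against a compartment centre of about (271,190). The blue jar stands upright on its cork. Handing in.

```bash
python3 -c "
from bench import *
print(hand_in())"
```

```text
the job is handed in; nothing more can be done
None
```

Both kits are made up and the job is handed in at about 33 s of robot time: the jars measured within about 1 mm of their cork centres, the stamp within about 2 mm of its compartment's middle and the pad centred by eye in the last picture, though the red jar was first set down 4 mm off and I regrasped it to recentre it.

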